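# Lock a printer's belt roller with a hairpin clip

## Task

Slide the white roller over the upright steel pin on the black printer carriage until it rests on the plate. Then lock it there: thread the straight leg of the hairpin clip through the cross hole in the pin, above the roller (the pin is not always set to the same height), and push gently until the sprung leg snaps over and its hollow hugs the shank; do not shove past that or strain the carriage, and let go. Leave the two ink cartridges and the screwdriver where they are.

Things in the scene. Friction and masses are not known exactly. Their poses are not given: they have to be found in the camera images.
- carriage: Black printer carriage, fixed; place and yaw vary. Origin on the upright steel pin's axis at bench level, z up. Plate top 30 mm above the bench; it ends 24 mm from the pin axis at -x, 65 mm at +y and -y; a 46 mm high cartridge block starts 41 mm away at +x. The pin, 14 mm thick with a tapered top (9 mm flat end), is cross-drilled along the carriage's x.
- pin_hole (a point): Middle setting of the pin's cross hole, on the pin's axis, 61 mm above the bench. The pin's height is adjustable and clamped, so the true hole lies up to 9 mm higher or lower than this point, always 12.6 mm below the pin's flat top: feel for it. The hole, 5.2 mm wide and high, runs right through along this point's x axis; either mouth will do, the one at -x is the free side.
- pin_foot (a point): Foot of the pin on its axis, at the plate's top, 30 mm above the bench: where the roller's underside centre must come to rest.
- roller: White plastic roller, a tube 28 mm outside, 19 mm bore, 18 mm high, 30 to 55 g, standing upright on the bench. Origin: centre of its underside; z up along the bore.
- rest: Cork block 56 x 50 x 30 mm high, fixed; the clip lies on it with its red grip hanging over the edge on the block's -x side. Origin: centre of underside.
- clip: Steel hairpin clip of 4 mm wire, 42 g, flat in its x-y plane (z up at start). Origin: seat point on the straight leg's axis, to end in the cross hole's centre. The straight leg runs along x (y=0) to its tip at +x. Sprung leg on the +y side: pivot x=-28 y=8, hollow for the shank at x=0, wire centre y=7.5; narrow throat x=11 y=4.6; lead-in flare to x=33 y=13.6.
- clip_grip (a point): Centre of the clip's red plastic grip, a block 30 mm along x, 18 mm along y, 10 mm high, 43 mm behind (-x) and 4 mm to +y of the clip's origin, 32 mm above the bench at the start. Hold the clip here, across the 18 mm. A narrow red nose runs from it along the straight leg's -y side to x=-6 mm of the clip and stops on the shank.
- clip_tip (a point): Blunt tip of the clip's straight leg, 48 mm ahead (+x) of the clip's origin; its last 4 mm taper from 4 to 2.4 mm thick. It enters the hole freely when within about 1 mm of the hole's axis, sideways and in height.
- clip_leg (a joint): Spread of the clip's sprung leg, rad: 0 relaxed, 0.07 to 0.1 as the throat passes the shank, under 0.04 when it hugs it; spring 3 Nm/rad. Pushed along +x, resistance starts some 20 mm before the seat, grows to 4 to 15 N, and fades or turns to a pull once the throat passes the shank (11 mm before the seat). At the seat the grip's nose stops hard against the shank.
- cartridge_cyan: Ink cartridge, black with blue label, 56 x 20 x 55 mm high, standing; leave alone. Origin: centre of underside.
- cartridge_yellow: Ink cartridge, black with yellow label, 56 x 20 x 55 mm high, standing; leave alone. Origin: centre of underside.
- screwdriver: Screwdriver lying on the bench; leave alone.
Things that resemble listed ones, but are neither listed nor needed, are in the scene too. What is meant by the roller is not purple or red, and is the smaller of those in its own colour.

How it is judged:
By the outcome, as a careful person would: the job done as asked, in the order asked, and still so for the second after the job is handed in, with the robot touching nothing.
It also fails if it takes over 72 s, if anything falls off the work surface, if the arm or the gripper's body presses on something with over 40 N, if the wrist force passes 120 N, or if a joint passes its speed limit or range.

## Robot

A 6-joint arm with a two-finger parallel gripper is mounted at the origin on the work surface. World frame = base frame: x ahead of the robot, y to its left, z up, the work surface at z = 0. Lengths are in m, angles in degrees, forces in N, time in s.
With the tool pointing down it reaches from about 0.4 to 0.825 m from the base axis. Payload 7 kg.
Tool frame: the origin (TCP) lies at the very end of the fingers, on their centre line; the grasp point (between the pads) lies 19 mm behind it (r.hold_point_z is the distance from the TCP to the grasp point, in m); z points along the fingers, y is the direction in which the jaws open and shut (so a half turn about z gives the same grasp; the last joint's range is limited). The gripper opens to 88 mm and grips with 3 to 60 N. Pads are 19 mm wide; open, the fingers measure 130 mm over their backs; the gripper's body (78 mm by 193 mm) begins 47 mm behind the grasp point.
Start: joints at [93.684, 20.546, 0.682, 0, -70.136, -16.507], TCP at [0.15, 0.658, 0.188] pointing down, gripper open.
Joint ranges: [-176.03, 176.03], [-82.01, 121.73], [-58.28, 71.71], [-173.87, 95.51], [-174.79, -0.11], [-173.66, 173.66]. Speed limits (degrees/s): [136.94, 136.94, 172.46, 180, 180, 180].

## Interface

Orientations are given as [roll, pitch, yaw] about the fixed x, y, z axes, in that order (R = Rz(yaw) Ry(pitch) Rx(roll)).
In Python, from plant import r gives the robot as it stands. The module is installed in compiled form; this text tells all that it offers.
- The arm moves only by the shell command python3 -m inch 'ROWS' [FORCE]. ROWS is text: rows parted by semicolons, each of 7 numbers parted by spaces: the shift along the tool's x, y, z in m, then the turn, a rotation vector about the tool's x, y, z in rad, then the opening, from 0 (shut) to 1 (fully open). In form: tx ty tz ax ay az jaw; .... A call has 1 to 20 rows; each row shifts and turns the commanded pose from where the row before left it, along the tool's axes as they then stand; what a row does not reach is not made up. A row lasts 1/12 s, in which the tool goes at most 41.7 mm and 7.16 degrees, less where a joint would pass 70% of its speed; a pose out of reach is approached as far as the arm can. A call with a gripper value outside its range is refused whole. The fingers move at their own pace and stop on an object; FORCE is the grip in N (left out, the last holds). Time passes only in rows, so rows that do not move let the fingers close. It gives the time, the measured TCP pose, the force and the opening at its end, in the units of the state.
- r.get_state(): the state, without advancing time (a new reading comes with each control period).
- r.capture(name): name is "scene" or "side" or "wrist"; returns the picture (420x560x3 uint8, red, green, blue); there is no depth.
- r.camera_params(name): a dict with "vfov" (degrees; the focal length in pixels is half the picture's height over the tangent of half this angle, whatever the lens; pixels are square), "cx", "cy" (the principal point, pixels), "distortion" ([k1, k2, p1, p2, k3] as OpenCV has them; the pictures are not rectified), "R" (3x3) and "t" (3): a world point X has camera coordinates R X + t. Camera axes: x right, y down, z forward; pixel columns grow to the right and rows downward; lengths in m; the calibration is good to about 2 mm. A picture is of the moment at which its call begins: read the wrist's pose just before it. camera_params takes no time and is no camera call; for the wrist camera it gives the pose at the moment of the call.
- r.close_job(): hands the job in, once; it reports no verdict.
Trained networks look in the newest picture that a camera, given by its name, has taken for a name from the list of things; names that differ only in an ending like _2 or _b are one class to them, and where a whole thing is asked for, a point or a joint stands for the part that bears it (a point fixed in the world has none). Each returns a list of dicts, best first, with "p" (0 to 1); they miss things now and then, are a little off and sometimes report something else, mostly with a low value. They report only what shows in the picture. A call takes as long as a camera call. They do not tell look-alikes from the thing itself.
- r.recognise(target, camera): "xy" ([column, row] in pixels, amid what is visible of it).
The state is a dict: "time_s": time; "joints": joint angles; "qd": joint speeds; "joint_torque": joint torques, N m; "tcp_pos": TCP position; "eef_rot": TCP orientation; "contact_force": force on the tool from outside, world axes, zero at the start; "moment": the same for the moment, N m; "gripper_width": finger opening in m.
Only numpy, scipy, OpenCV 4.12 (cv2) and the standard library are available. Lean on these libraries where they do the work, as an engineer would, in place of code of your own. Each camera call takes 0.05 s, during which the arm holds its last target.

## Working session

There is one attempt and no reset: what is moved stays moved. The work goes in short steps, Python scripts to look and compute and a shell command to move; the robot and the scene stay as the last step left them, time stands still between calls to the robot, and variables do not carry over. Pictures are saved under pics/ and viewed, and the job is handed in when it is done.

```bash
ls; mkdir -p pics; python3 - <<'E'
from plant import r
import cv2
print(r.get_state())
for n in ["scene","side","wrist"]:
    im=r.capture(n); cv2.imwrite(f"pics/a_{n}.png",im[:,:,::-1])
    p=r.camera_params(n); print(n,p)
    for t in ["carriage","roller","rest","clip","clip_grip","clip_tip","pin_hole"]:
        try: print(t,[(([round(v) for v in d["xy"]]),round(d["p"],2)) for d in r.recognise(t,n)])
        except Exception as e: print(t,e)
print(r.get_state()["time_s"])
E
```

```text
pics
{'time_s': 0.0, 'joints': array([ 9.36836313e+01,  2.05909780e+01,  6.33042122e-01, -2.13627539e-02,
       -7.01353856e+01, -1.65067980e+01]), 'qd': array([-0.03162239, -0.03546817, -0.0880899 ,  0.04317249, -0.03977161,
        0.07686245]), 'joint_torque': array([-2.75808407e-04, -5.82708907e+01,  2.93055117e+01,  6.99730933e+00,
        6.87092674e-03, -1.55447933e-04]), 'tcp_pos': array([0.14971352, 0.65761149, 0.18711843]), 'eef_rot': array([ 1.79904818e+02, -7.26346514e-03, -1.28304361e+01]), 'contact_force': array([0.12004972, 0.42456162, 0.01841761]), 'moment': array([-0.00551193,  0.008178  ,  0.01407423]), 'gripper_width': 0.08772494444890803}
scene {'vfov': 49.60354430759115, 'cx': 280.8455994627086, 'cy': 209.05422117538816, 'distortion': array([-0.05300791,  0.        ,  0.        ,  0.        ,  0.        ]), 'R': array([[ 0.57759353,  0.81631545, -0.00384775],
       [ 0.53362515, -0.38113131, -0.75497226],
       [-0.61776202,  0.43401384, -0.65574544]]), 't': array([-0.28403797, -0.26730124,  1.39841274])}
carriage []
roller [([218, 220], 0.78), ([181, 228], 0.
[... 617 characters left out ...]
), ([240, 305], 0.61), ([320, 281], 0.57), ([244, 266], 0.57)]
rest [([249, 168], 0.8)]
clip [([238, 161], 0.54)]
clip_grip [([230, 158], 0.59)]
clip_tip [([232, 158], 0.67)]
pin_hole [([316, 227], 0.66), ([232, 396], 0.64)]
wrist {'vfov': 64.85816850572462, 'cx': 275.118218653315, 'cy': 208.51920204820203, 'distortion': array([-0.04399,  0.     ,  0.     ,  0.     ,  0.     ]), 'R': array([[-2.21192012e-01, -9.75230225e-01,  3.17980382e-04],
       [-9.36943105e-01,  2.12598550e-01,  2.77379658e-01],
       [-2.70576629e-01,  6.10562352e-02, -9.60760336e-01]]), 't': array([ 0.67583148, -0.03468322,  0.39032165])}
carriage []
roller []
rest []
clip []
clip_grip []
clip_tip []
pin_hole []
1.2
```

View pics/a_scene.png

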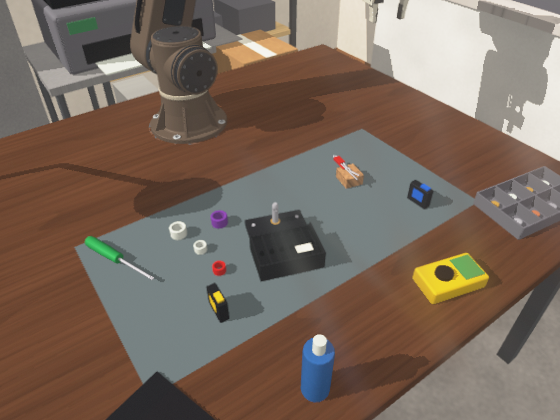

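View pics/a_side.png

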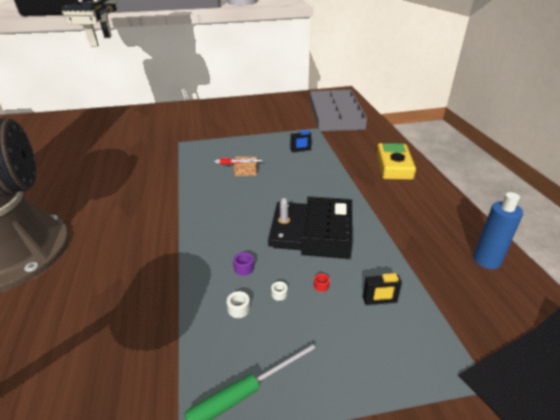

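View pics/a_wrist.png

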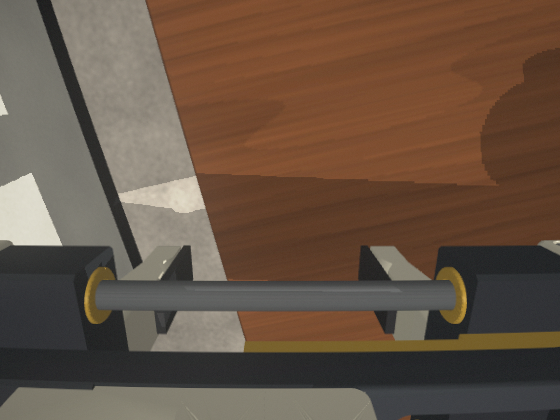

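```bash
cat > h.py <<'E'
from plant import r
import cv2, numpy as np
from scipy.spatial.transform import Rotation as Ro
def K(p):
    f=210/np.tan(np.radians(p["vfov"]/2)); return np.array([[f,0,p["cx"]],[0,f,p["cy"]],[0,0,1]])
def ray(p,xy):
    u=cv2.undistortPoints(np.array([[xy]],float),K(p),p["distortion"])[0,0]
    return -p["R"].T@p["t"], p["R"].T@np.array([u[0],u[1],1.])
def onz(p,xy,z):
    c,d=ray(p,xy); return c+d*(z-c[2])/d[2]
def tri(obs):
    A=np.zeros((3,3));b=np.zeros(3)
    for p,xy in obs:
        c,d=ray(p,xy); d=d/np.linalg.norm(d);M=np.eye(3)-np.outer(d,d);A+=M;b+=M@c
    X=np.linalg.solve(A,b); return X,[np.round(np.array(xy)-proj(p,X),1) for p,xy in obs]
def proj(p,X):
    return cv2.projectPoints(np.array([X],float),cv2.Rodrigues(p["R"])[0],p["t"],K(p),p["distortion"])[0][0,0]
E
python3 - <<'E'
from h import *
S,D=r.camera_params("scene"),r.camera_params("side")
for n,a,b in [("roller",(200,246),(279,289)),("pintop",(275,203),(284,199)),("grip",(338,160),(224,161)),("tip",(357,178),(262,160)),("rest",(349,176),(246,166)),("yel",(218,300),(381,290)),("cy",(420,193),(301,142))]:
    X,e=tri([(S,a),(D,b)]); print(n,X.round(4),e)
import subprocess
for n in("scene","side"):
    im=cv2.imread(f"pics/a_{n}.png")
    c=(310,190) if n=="scene" else (280,190)
    cr=im[c[1]-60:c[1]+90,c[0]-100:c[0]+100]
    cv2.imwrite(f"pics/b_{n}.png",cv2.resize(cr,None,fx=4,fy=4,interpolation=cv2.INTER_CUBIC))
E
```

```text
roller [ 0.5066 -0.2242  0.0123] [array([-0.1,  0.3]), array([-0.2, -0.4])]
pintop [ 0.551  -0.057   0.0813] [array([ 0. , -0.1]), array([0. , 0.1])]
grip [0.4537 0.2107 0.0314] [array([-0. ,  0.3]), array([-0.1, -0.2])]
tip [0.5467 0.1913 0.0355] [array([ 0.1, -0.6]), array([0.3, 0.5])]
rest [0.5074 0.2032 0.0147] [array([-0. ,  0.1]), array([-0.1, -0.1])]
yel [ 0.668  -0.2703  0.0261] [array([ 0.4, -0.8]), array([0.6, 0.9])]
cy [0.6706 0.2843 0.0258] [array([ 0.2, -0.6]), array([0.2, 0.5])]
```

View pics/b_scene.png

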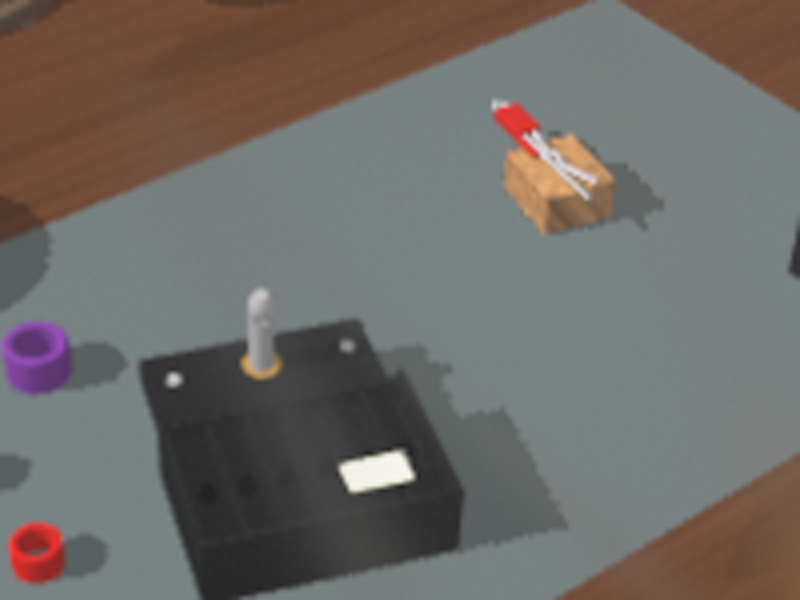

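View pics/b_side.png

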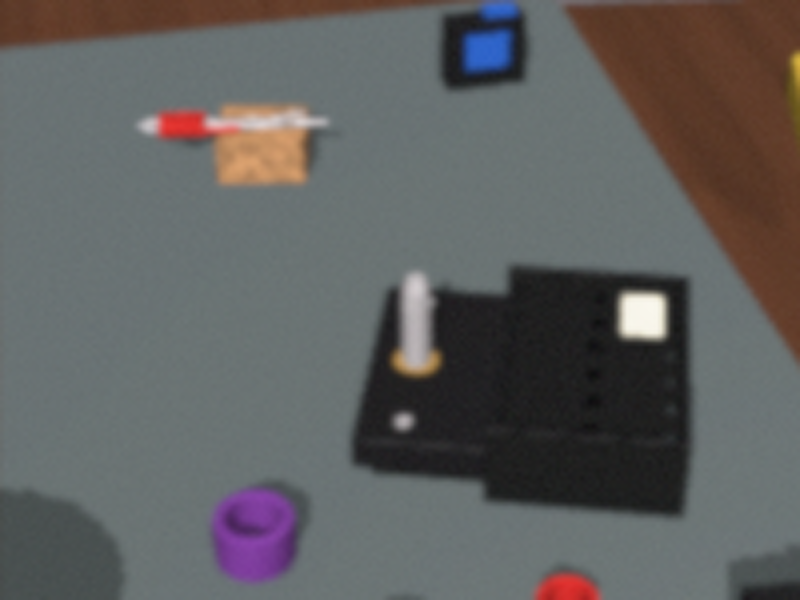

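```bash
python3 -m inch '.02 .019 0 0 0 0 1;.02 .019 0 0 0 0 1;.02 .019 0 0 0 0 1;.02 .019 0 0 0 0 1;.02 .019 0 0 0 0 1;.02 .019 0 0 0 0 1;.02 .019 0 0 0 0 1;.02 .019 0 0 0 0 1;.02 .019 0 0 0 0 1;.02 .019 0 0 0 0 1;.02 .019 0 0 0 0 .6;.02 .019 0 0 0 0 .6;.02 .019 0 0 0 0 .6;.02 .019 0 0 0 0 .6;.02 .019 0 0 0 0 .6;.02 .019 0 0 0 0 .6;.02 .019 0 0 0 0 .6;.02 .019 0 0 0 0 .6;.02 .019 0 0 0 0 .6;.01 .01 0 0 0 0 .6'
python3 - <<'E'
from h import *
s=r.get_state();p=r.camera_params("wrist");im=r.capture("wrist")
cv2.imwrite("pics/c1.png",im[:,:,::-1]);print(s["tcp_pos"],s["eef_rot"],s["joints"].round(1),s["contact_force"],s["time_s"])
print("tcp px",proj(p,s["tcp_pos"]))
for t in ["clip","clip_grip","clip_tip"]: print(t,[(([round(v) for v in d["xy"]]),round(d["p"],2)) for d in r.recognise(t,"wrist")])
E
```

```text
time_s: 2.87
tcp_pos: [0.4487, 0.2078, 0.1883]
eef_rot: [-180.0, -0.0, -12.9]
contact_force: [0.8, -0.2, 0.1]
gripper_width: 0.0527
[0.44871885 0.20781096 0.18826617] [-1.79996190e+02 -1.60962598e-02 -1.28836879e+01] [ 47.7   3.3 -21.5   0.  -65.2  29.4] [ 0.83390759 -0.19509936  0.08927818] 2.8667
tcp px [276.57526955 235.44194408]
clip [([267, 162], 0.87)]
clip_grip [([274, 158], 0.69)]
clip_tip [([269, 159], 0.63)]
```

View pics/c1.png

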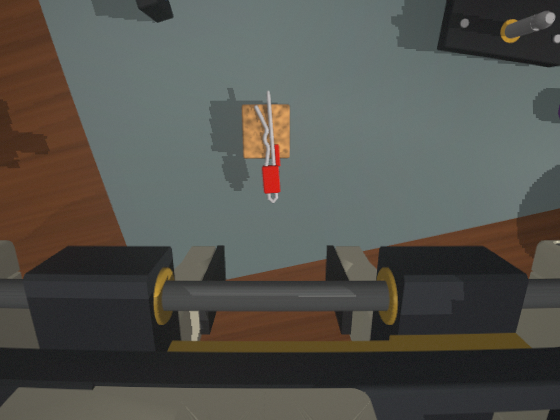

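```bash
python3 - <<'E'
from h import *
p=r.camera_params("wrist")
im=cv2.imread("pics/c1.png")
cr=im[80:215,200:340]; cv2.imwrite("pics/c2.png",cv2.resize(cr,None,fx=5.6,fy=4.4*5.6/5.6,interpolation=cv2.INTER_CUBIC)[:600])
hsv=cv2.cvtColor(im,cv2.COLOR_BGR2HSV)
m=((hsv[...,1]>190)&((hsv[...,0]<5)|(hsv[...,0]>172))&(hsv[...,2]>110)).astype(np.uint8); m[240:]=0
n,l,st,c=cv2.connectedComponentsWithStats(m)
for i in range(1,n):
    if st[i,4]>20: print(st[i],c[i])
ys,xs=np.where(m>0)
for y in range(ys.min(),ys.max()+1,2): print(y,xs[ys==y].min(),xs[ys==y].max(),end='; ')
g=onz(p,(271.5,180),.037);t=onz(p,(268.5,92),.032);print("\n",g,t,np.degrees(np.arctan2(*(t-g)[1::-1])))
E
```

```text
[263 145  17  48 476] [271.6197479  175.44957983]
145 275 277; 147 275 278; 149 275 278; 151 275 278; 153 275 278; 155 276 278; 157 276 278; 159 276 278; 161 276 278; 163 276 278; 165 276 279; 167 263 277; 169 263 277; 171 263 277; 173 263 277; 175 263 277; 177 263 278; 179 263 278; 181 264 278; 183 264 278; 185 264 278; 187 264 278; 189 264 279; 191 265 279; 
 [0.45459733 0.21299997 0.037     ] [0.54263435 0.19582223 0.032     ] -11.040804603850503
```

View pics/c2.png

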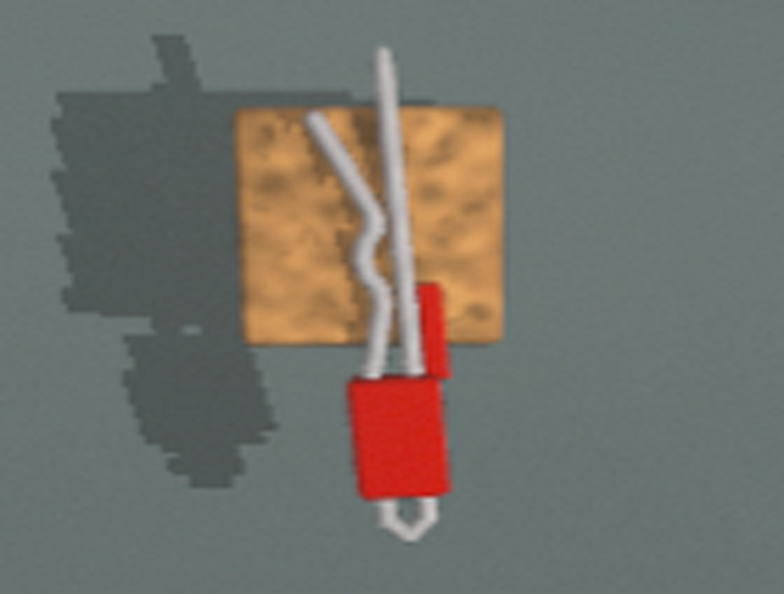

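```bash
python3 -m inch '.005 .026 0 0 0 0 .6;.005 .026 0 0 0 0 .6;.005 .026 0 0 0 0 .6;.005 .026 0 0 0 0 .6;.005 .026 0 0 0 0 .6;.005 .026 0 0 0 0 .6;.005 .026 0 0 0 0 .6;.005 .026 0 0 0 0 .6;.005 .026 0 0 0 0 .6;.005 .026 0 0 0 0 .6;.005 .026 0 0 0 0 .6;.005 .026 0 0 0 0 .6;.005 .026 0 0 0 0 .6;.005 .026 0 0 0 0 .6;0 0 0 0 0 0 .6'
python3 - <<'E'
from h import *
s=r.get_state();p=r.camera_params("wrist");im=r.capture("wrist")
cv2.imwrite("pics/d1.png",cv2.resize(im[:250,:,::-1],None,fx=1.42,fy=1.42,interpolation=cv2.INTER_CUBIC));print(s["tcp_pos"],s["eef_rot"],s["contact_force"],s["time_s"])
import pickle;pickle.dump((s,p,im),open("d1.pkl","wb"))
for t in ["roller","carriage"]: print(t,[(([round(v) for v in d["xy"]]),round(d["p"],2)) for d in r.recognise(t,"wrist")])
S,D=r.camera_params("scene"),r.camera_params("side")
for n,X in [("roller",(.5066,-.2242,.0123)),("pintop",(.551,-.057,.08))]: print(n,proj(p,X))
E
```

```text
time_s: 4.32
tcp_pos: [0.4352, -0.1627, 0.188]
eef_rot: [180.0, 0.0, -12.9]
contact_force: [0.8, -0.2, -0.3]
gripper_width: 0.0528
[ 0.43517672 -0.16268127  0.18802871] [ 1.79967166e+02  9.76901615e-03 -1.28831150e+01] [ 0.78621254 -0.19818745 -0.29234277] 4.3167
roller [([302, 24], 0.94), ([322, 102], 0.87), ([253, 179], 0.67), ([351, 175], 0.6)]
carriage [([155, 60], 0.72)]
roller [316.68607306 104.97444875]
pintop [130.36626672  96.69490715]
```

View pics/d1.png

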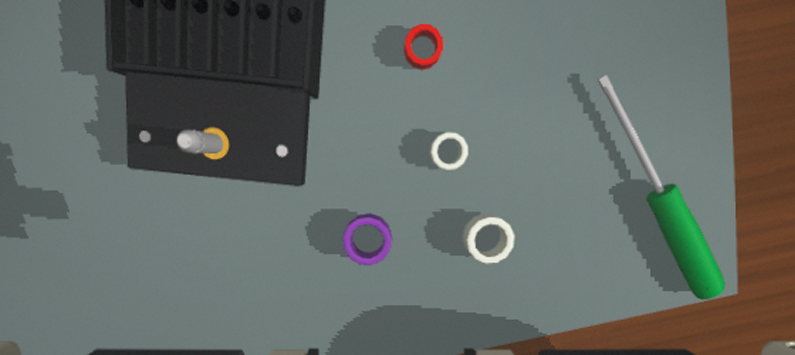

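```bash
python3 - <<'E'
from h import *
import pickle
s,p,im=pickle.load(open("d1.pkl","rb"))
hsv=cv2.cvtColor(im,cv2.COLOR_RGB2HSV)
# roller
def blob(m,box):
    k=np.zeros_like(m);x0,y0,x1,y1=box;k[y0:y1,x0:x1]=m[y0:y1,x0:x1]
    c,_=cv2.findContours(k.astype(np.uint8),cv2.RETR_EXTERNAL,cv2.CHAIN_APPROX_NONE)
    return max(c,key=len)
w=(hsv[...,2]>150)&(hsv[...,1]<60)
c=blob(w,(300,88,335,122)); print("roller bb",cv2.boundingRect(c),cv2.fitEllipse(c))
e=cv2.fitEllipse(c)
for z in (.009,.018): print(onz(p,e[0],z))
P=np.array([onz(p,q[0],.018)[:2] for q in c]); print("diam x,y",np.ptp(P,axis=0), P.mean(0),(P.max(0)+P.min(0))/2)
o=(hsv[...,0]>12)&(hsv[...,0]<25)&(hsv[...,1]>150)&(hsv[...,2]>120)
c=blob(o,(140,85,170,115)); print("collar",cv2.boundingRect(c)); 
ys,xs=np.where(o[85:115,140:170]); 
P=np.array([onz(p,(x+140,y+85),.031)[:2] for x,y in zip(xs,ys)]); hull=cv2.convexHull(P.astype(np.float32));(cc,rad)=cv2.minEnclosingCircle(P.astype(np.float32));print("collar",cc,rad)
z=1.42
A=onz(p,(128.5/z,167.5/z),.03);B=onz(p,(303/z,185/z),.03);C=onz(p,(308.5/z,97/z),.03)
print("plate corners",A,B,C,np.linalg.norm(A-B),"yaw",np.degrees(np.arctan2(*(A-B)[1::-1]))-90,np.degrees(np.arctan2(*(C-B)[1::-1])))
a=onz(p,(145/z,136.5/z),.03);b=onz(p,(282/z,151.5/z),.03);print("screws",a,b,(a+b)/2,np.degrees(np.arctan2(*(a-b)[1::-1]))-90)
print("pintop",[onz(p,(186/z,140.5/z),h) for h in(.07,.08)])
cr=im[20:140,80:240,::-1];cv2.imwrite("pics/d2.png",cv2.resize(cr,None,fx=5,fy=5,interpolation=cv2.INTER_CUBIC))
E
```

```text
roller bb (304, 93, 26, 27) ((316.40411376953125, 105.87442016601562), (25.323890686035156, 26.37054443359375), 16.195022583007812)
[ 0.50572787 -0.22412737  0.009     ]
[ 0.50578246 -0.22302484  0.018     ]
diam x,y [0.02756061 0.02755945] [ 0.50565799 -0.22305155] [ 0.50562554 -0.22307007]
collar (144, 90, 17, 22)
collar (0.5495274066925049, -0.0562758594751358) 0.010959254577755928
plate corners [0.54785277 0.01140071 0.03      ] [ 0.5057588 -0.1115907  0.03     ] [ 0.56366228 -0.13167492  0.03      ] 0.12999533700949645 yaw -18.8935786999035 -19.129456736353866
screws [ 0.56560927 -0.00843231  0.03      ] [ 0.53219876 -0.10309002  0.03      ] [ 0.54890401 -0.05576116  0.03      ] -19.44105994379146
pintop [array([ 0.55040611, -0.05293321,  0.07      ]), array([ 0.54905726, -0.05691638,  0.08      ])]
```

View pics/d2.png

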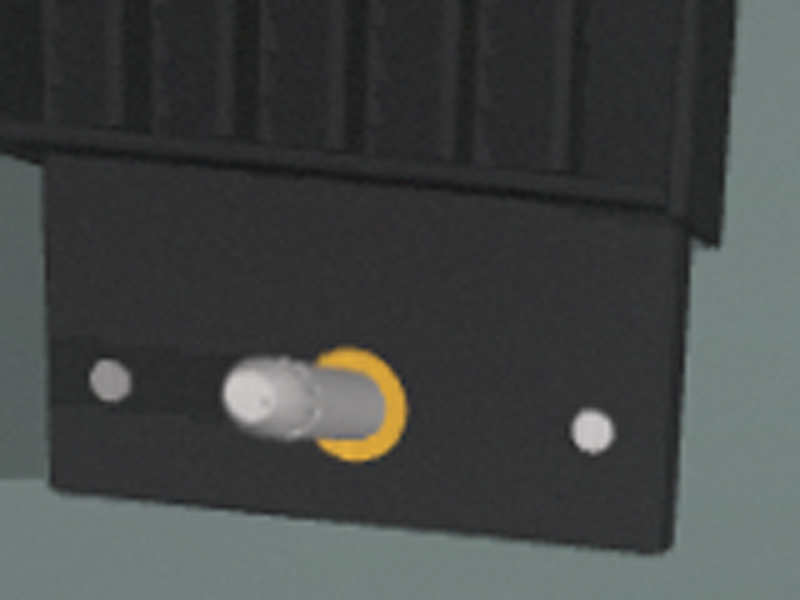

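```bash
python3 -m inch '.0205 .0108 0 0 0 0 .6;.0205 .0108 0 0 0 0 .6;.0205 .0108 0 0 0 0 .6;.0207 .0107 0 0 0 0 .6;0 0 .03 0 0 .027 .6;0 0 .03 0 0 .027 .6;0 0 .03 0 0 .027 .6;0 0 .03 0 0 .028 .6;0 0 .02 0 0 0 .6;0 0 .015 0 0 0 .6;0 0 .01 0 0 0 .6;0 0 0 0 0 0 .6'
python3 - <<'E'
from h import *
s=r.get_state();p=r.camera_params("wrist");im=r.capture("wrist")
a=r.capture("side")
a=cv2.resize(a[230:330,210:360],None,fx=4,fy=4);b=cv2.resize(im,(533,400))
cv2.imwrite("pics/e1.png",b[:,:,::-1]);cv2.imwrite("pics/e2.png",a[:,:,::-1]);print(s["tcp_pos"],s["eef_rot"],s["time_s"])
for z in(.0,.018): print(proj(p,(.5057,-.2230,z)))
E
```

```text
time_s: 5.47
tcp_pos: [0.5049, -0.2194, 0.0212]
eef_rot: [180.0, 0.2, -19.0]
contact_force: [-0.4, 0.8, -0.0]
gripper_width: 0.0527
[ 0.50489459 -0.21939969  0.02116131] [179.96829995   0.18874419 -18.9809622 ] 5.4667
[280.82703424 221.71066568]
[281.31690904 230.66742103]
```

View pics/e1.png

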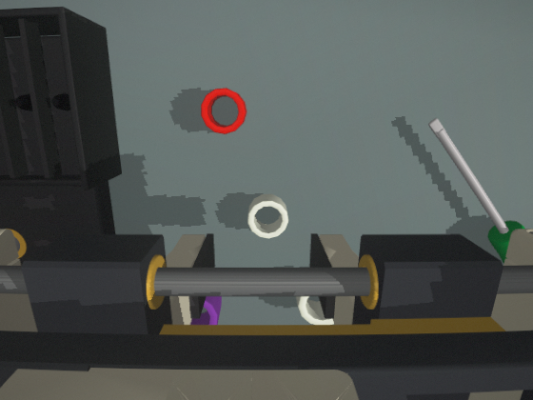

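View pics/e2.png

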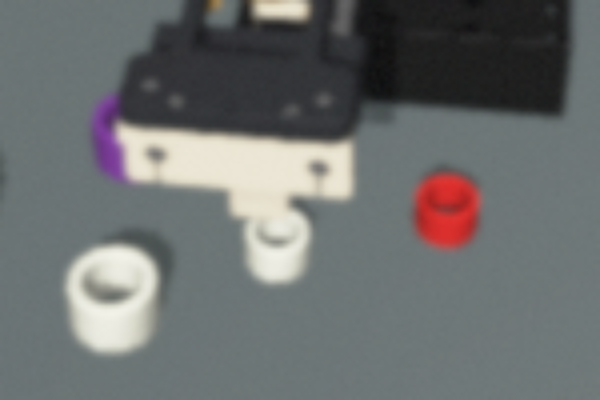

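```bash
python3 -m inch '.003 .0033 .006 0 0 0 .6;0 0 .006 0 0 0 .6;0 0 .006 0 0 0 .6;0 0 0 0 0 0 .6' 
python3 -m inch '0 0 0 0 0 0 .4;0 0 0 0 0 0 .3;0 0 0 0 0 0 .2;0 0 0 0 0 0 .2;0 0 0 0 0 0 .2;0 0 0 0 0 0 .2' 15
```

```text
time_s: 5.9
tcp_pos: [0.5068, -0.225, 0.004]
eef_rot: [180.0, 0.1, -19.1]
contact_force: [-0.1, -0.3, -1.1]
gripper_width: 0.0526
time_s: 6.4
tcp_pos: [0.5077, -0.225, 0.0052]
eef_rot: [-180.0, -0.0, -19.1]
contact_force: [-0.1, -0.5, -0.6]
gripper_width: 0.0198
```

```bash

python3 - <<'E'
from h import *
s=r.get_state();im=r.capture("wrist");a=r.capture("side")
print(s["tcp_pos"],s["gripper_width"],s["contact_force"])
a=cv2.resize(a[230:330,210:360],None,fx=4,fy=4);b=im
cv2.imwrite("pics/f1.png",b[:,:,::-1]);cv2.imwrite("pics/f2.png",a[:,:,::-1])
E
```

```text
[ 0.50768624 -0.224991    0.00523516] 0.019809811385862377 [-0.08065984 -0.46475409 -0.58915142]
```

View pics/f1.png

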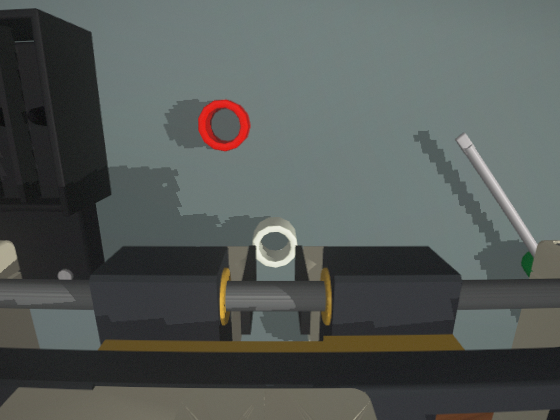

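View pics/f2.png

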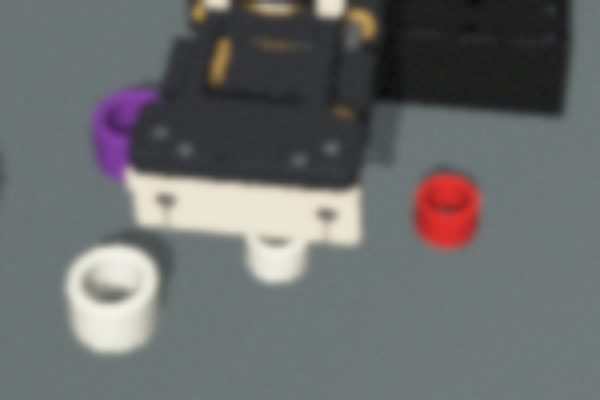

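```bash

python3 - <<'E'
from h import *
s=r.get_state();p=r.camera_params("wrist")
R=Ro.from_euler("xyz",s["eef_rot"],degrees=True).as_matrix()
for y in(-.014,-.0099,0,.0099,.014):
  for x in (-.0095,.0095):
    print(x,y,[proj(p,s["tcp_pos"]+R@np.array([x,y,z])).round(0) for z in(0,-.013,-.03)])
print(onz(p,(275,245),.018))
E
python3 -m inch '0 0 0 0 0 0 .2;0 0 0 0 0 0 .15' 15
```

```text
-0.0095 -0.014 [array([255., 249.]), array([253., 258.]), array([251., 270.])]
0.0095 -0.014 [array([254., 221.]), array([253., 228.]), array([251., 238.])]
-0.0095 -0.0099 [array([261., 249.]), array([260., 258.]), array([259., 270.])]
0.0095 -0.0099 [array([261., 221.]), array([260., 228.]), array([258., 238.])]
-0.0095 0 [array([276., 249.]), array([276., 258.]), array([277., 270.])]
0.0095 0 [array([276., 221.]), array([277., 228.]), array([277., 238.])]
-0.0095 0.0099 [array([292., 249.]), array([293., 258.]), array([294., 270.])]
0.0095 0.0099 [array([292., 221.]), array([293., 228.]), array([295., 238.])]
-0.0095 0.014 [array([298., 249.]), array([300., 258.]), array([302., 270.])]
0.0095 0.014 [array([299., 221.]), array([300., 228.]), array([303., 238.])]
[ 0.50665948 -0.22366961  0.018     ]
time_s: 6.67
tcp_pos: [0.5076, -0.225, 0.0051]
eef_rot: [-180.0, -0.0, -19.1]
contact_force: [0.0, -0.1, -0.3]
gripper_width: 0.0152
```

```bash

python3 - <<'E'
from h import *
im=r.capture("wrist");s=r.get_state();print(s["gripper_width"])
cv2.imwrite("pics/g1.png",cv2.resize(im[180:360,160:400,::-1],None,fx=3.3,fy=3.3))
E
```

```text
0.01433835409034594
```

View pics/g1.png

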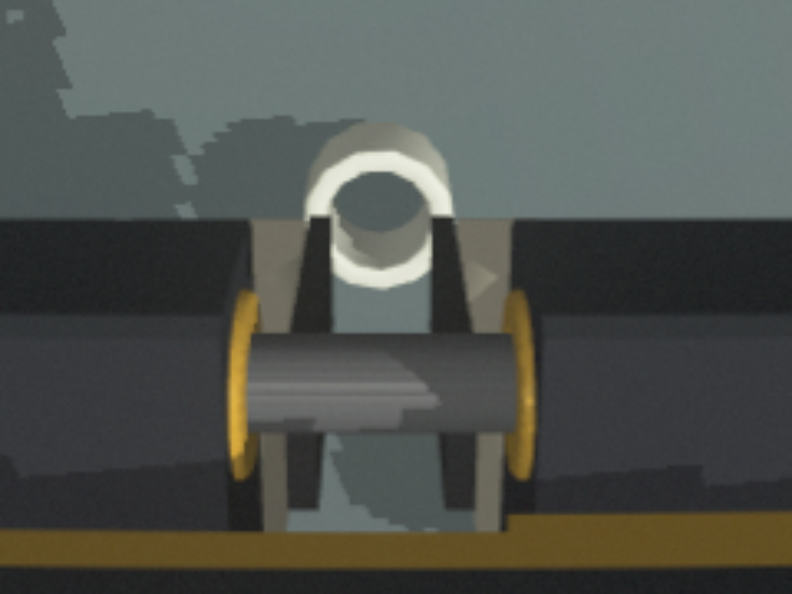

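```bash

python3 - <<'E'
from h import *
D=r.camera_params("side");S=r.camera_params("scene")
print("side pred at e2", proj(D,(.5049,-.2194,.0212)), [proj(D,(.5049,-.2194,.0212+z)) for z in(.02,.045)])
a=r.capture("side");b=r.capture("scene");s=r.get_state()
print("now",proj(D,s["tcp_pos"]),proj(S,s["tcp_pos"]),s["tcp_pos"])
for t in(.045,.066,.1):print(proj(D,s["tcp_pos"]+[0,0,t]),proj(S,s["tcp_pos"]+[0,0,t]))
cv2.imwrite("pics/h1.png",cv2.resize(a[170:340,170:380,::-1],None,fx=3.5,fy=3.5))
cv2.imwrite("pics/h2.png",cv2.resize(b[130:300,110:320,::-1],None,fx=3.5,fy=3.5))
E
```

```text
side pred at e2 [277.57923095 283.86954166] [array([277.39977086, 275.50845727]), array([277.16675775, 264.64784063])]
now [279.87502245 292.56189224] [200.38216911 248.44990758] [ 0.50756042 -0.22500097  0.00507518]
[279.55522709 273.82564073] [197.8005823  233.52748468]
[279.39761031 264.57501242] [196.54377926 226.24103477]
[279.1300581  248.84755368] [194.43440711 213.97949095]
```

View pics/h1.png

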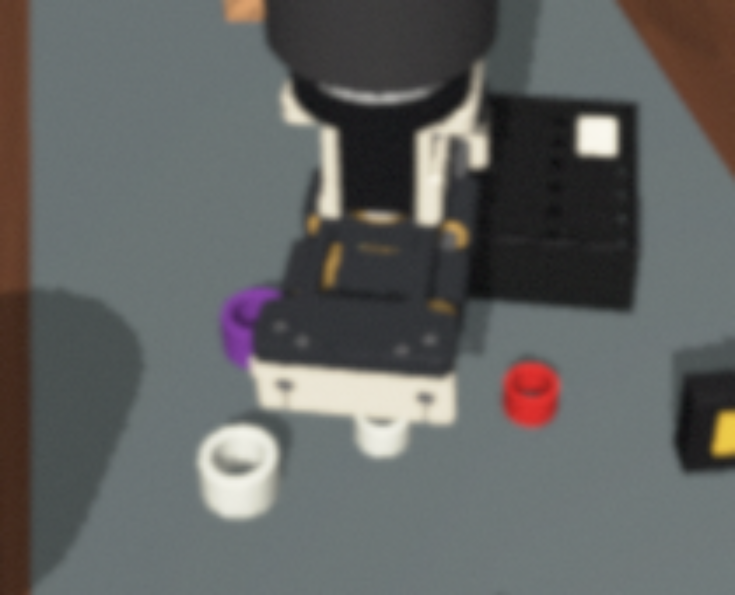

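View pics/h2.png

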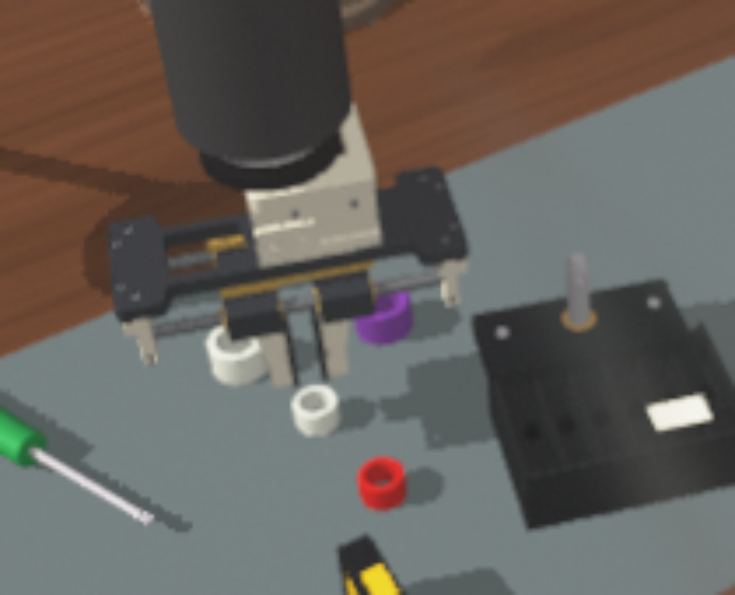

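```bash

python3 - <<'E'
from h import *
D=r.camera_params("side");S=r.camera_params("scene")
x,y=np.array([.9455,-.3256,0]),np.array([-.3256,-.9455,0])
T=np.array([.5049,-.2194,.0212])
for dz in(0,.02,.03,.039): print("e2 finger outer tip",dz,[proj(D,T+y*o+[0,0,dz]).round(1) for o in(.027,.047)])
T=r.get_state()["tcp_pos"];print(T,r.get_state()["joints"])
for dz in(0,.02,.03,.039): print("h2 finger tips front",dz,[proj(S,T+y*o+x*.0095+[0,0,dz]).round(1) for o in(-.028,-.007,.007,.028)])
for dz in(0,.02,.03,.039): print("h2 finger tips back",dz,[proj(S,T+y*o-x*.0095+[0,0,dz]).round(1) for o in(-.028,-.007,.007,.028)])
E
```

```text
e2 finger outer tip 0 [array([275.4, 295.8]), array([273.7, 305.2])]
e2 finger outer tip 0.02 [array([275.2, 287.4]), array([273.4, 296.7])]
e2 finger outer tip 0.03 [array([275.1, 283.1]), array([273.3, 292.4])]
e2 finger outer tip 0.039 [array([275. , 279.1]), array([273.2, 288.4])]
[ 0.50756042 -0.22500097  0.00507518] [-3.69674131e+00  2.02041115e+01 -2.72900389e+01  1.54076403e-03
 -4.25062400e+01  7.46259556e+01]
h2 finger tips front 0 [array([213.9, 248.9]), array([204.3, 250.8]), array([197.8, 252.2]), array([188.1, 254.2])]
h2 finger tips front 0.02 [array([212.9, 242.3]), array([203.2, 244.3]), array([196.6, 245.6]), array([186.8, 247.6])]
h2 finger tips front 0.03 [array([212.5, 239. ]), array([202.6, 241. ]), array([196. , 242.3]), array([186.1, 244.3])]
h2 finger tips front 0.039 [array([212., 236.]), array([202.1, 237.9]), array([195.5, 239.3]), array([185.5, 241.3])]
h2 finger tips back 0 [array([212.4, 242.9]), array([202.9, 244.8]), array([196.5, 246.1]), array([186.9, 248. ])]
h2 finger tips back 0.02 [array([211.4, 236.4]), array([201.8, 238.3]), array([195.4, 239.6]), array([185.6, 241.5])]
h2 finger tips back 0.03 [array([211., 233.]), array([201.3, 235. ]), array([194.8, 236.3]), array([184.9, 238.2])]
h2 finger tips back 0.039 [array([210.5, 230. ]), array([200.8, 231.9]), array([194.2, 233.2]), array([184.3, 235.2])]
```

```bash

python3 - <<'E'
from h import *
import pickle
D=r.camera_params("side")
x,y=np.array([.9455,-.3256,0]),np.array([-.3256,-.9455,0])
T=r.get_state()["tcp_pos"]
for dz in(.05,.066,.08,.1,.12): print(dz,[proj(D,T+y*.0965+x*o+[0,0,dz]).round(1) for o in(-.039,.039)])
s,p,im=pickle.load(open("d1.pkl","rb"))
for n,q in(("bigwhite",(345,169)),("purple",(259,169)),("red",(298,33))):
    X=onz(p,q,.022); print(n,X,"tool",x@(X-T),y@(X-T))
E
```

```text
0.05 [array([244.6, 315.9]), array([297.6, 321.3])]
0.066 [array([243.9, 308.7]), array([297.8, 314. ])]
0.08 [array([243.3, 302.1]), array([297.9, 307.4])]
0.1 [array([242.4, 292.4]), array([298.1, 297.7])]
0.12 [array([241.4, 282.3]), array([298.3, 287.5])]
bigwhite [ 0.43303883 -0.24067203  0.022     ] tool -0.06535766232936442 0.03908122178115034
purple [ 0.45409921 -0.14795516  0.022     ] tool -0.07563368440557443 -0.05543984831880839
red [ 0.57901943 -0.21815377  0.022     ] tool 0.06533504454049704 -0.02974108216735863
```

```bash
python3 -m inch '-.001 -.001 0 0 0 0 .6;0 0 0 0 0 0 .6;0 0 0 0 0 0 .6;0 0 0 0 0 0 .6;0 0 0 0 0 0 .6;0 0 .008 0 0 0 .6;0 0 .008 0 0 0 .6;0 0 .008 0 0 0 .6;0 0 .004 0 0 0 .6;0 0 0 0 0 0 .6;0 0 0 0 0 0 .6' 15
python3 - <<'E'
from h import *
im=r.capture("wrist");a=r.capture("side");b=r.capture("scene");s=r.get_state();print(s["gripper_width"],s["tcp_pos"])
A=cv2.resize(a[210:340,190:350,::-1],(400,325));B=cv2.resize(b[180:290,140:275,::-1],(400,325));C=cv2.resize(im[150:350,160:406,::-1],(400,325))
cv2.imwrite("pics/i1.png",np.vstack([np.hstack([A,B])]));cv2.imwrite("pics/i2.png",C)
E
```

```text
time_s: 7.73
tcp_pos: [0.5065, -0.2237, -0.0236]
eef_rot: [180.0, 0.1, -19.1]
contact_force: [-0.5, 0.2, -0.1]
gripper_width: 0.0525
0.05275119241841678 [ 0.50723764 -0.22372671 -0.02271723]
```

View pics/i1.png

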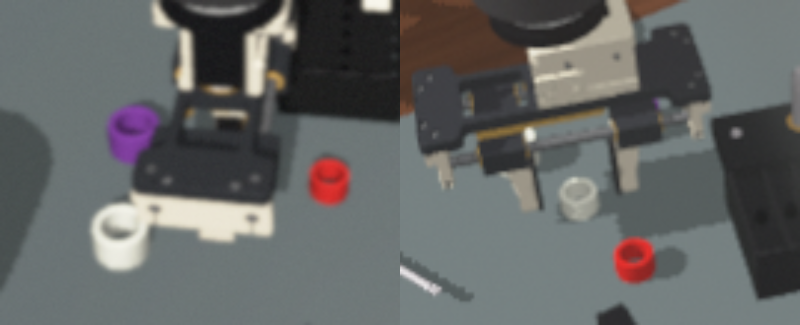

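View pics/i2.png

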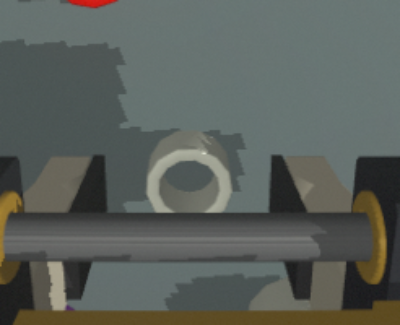

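```bash
python3 -m inch '0 0 .005 0 0 0 .6;0 0 .004 0 0 0 .6;0 0 0 0 0 0 .6;0 0 0 0 0 0 .6'; python3 -m inch '0 0 .002 0 0 0 .6;0 0 0 0 0 0 .6';python3 -m inch '0 0 .002 0 0 0 .6;0 0 0 0 0 0 .6'
```

```text
time_s: 8.22
tcp_pos: [0.5066, -0.2237, -0.0323]
eef_rot: [180.0, 0.0, -19.1]
contact_force: [-0.2, 0.2, 0.4]
gripper_width: 0.0527
time_s: 8.38
tcp_pos: [0.5069, -0.2237, -0.0342]
eef_rot: [180.0, 0.0, -19.1]
contact_force: [0.1, 1.0, 0.2]
gripper_width: 0.0527
time_s: 8.55
tcp_pos: [0.5068, -0.2237, -0.0362]
eef_rot: [180.0, 0.0, -19.1]
contact_force: [0.7, 0.0, 0.5]
gripper_width: 0.0522
```

```bash
python3 -m inch '0 0 .001 0 0 0 .6;0 0 0 0 0 0 .6';python3 -m inch '0 0 .001 0 0 0 .6;0 0 0 0 0 0 .6'; python3 -m inch '0 0 .001 0 0 0 .6;0 0 0 0 0 0 .6'
```

```text
time_s: 8.72
tcp_pos: [0.5068, -0.2237, -0.0371]
eef_rot: [180.0, 0.0, -19.1]
contact_force: [0.7, 0.3, -0.6]
gripper_width: 0.0532
time_s: 8.88
tcp_pos: [0.5069, -0.2237, -0.0381]
eef_rot: [180.0, 0.0, -19.1]
contact_force: [0.2, 0.2, 0.5]
gripper_width: 0.0526
time_s: 9.05
tcp_pos: [0.507, -0.2237, -0.0382]
eef_rot: [180.0, -0.0, -19.1]
contact_force: [-2.1, 1.8, 8.0]
gripper_width: 0.0523
```

```bash
python3 -m inch '0 0 -.0025 0 0 0 .6;0 0 0 0 0 0 .25;0 0 0 0 0 0 .2;0 0 0 0 0 0 .2;0 0 0 0 0 0 .2;0 0 0 0 0 0 .2;0 0 0 0 0 0 .2' 20;  python3 -m inch '0 0 -.02 0 0 0 .2;0 0 -.03 0 0 0 .2;0 0 -.03 0 0 0 .2;0 0 -.03 0 0 0 .2;0 0 0 0 0 0 .2'
python3 - <<'E'
from h import *
im=r.capture("wrist");s=r.get_state();p=r.camera_params("wrist");print(s)
import pickle;pickle.dump((s,p,im),open("j1.pkl","wb"))
cv2.imwrite("pics/j1.png",im[:,:,::-1])
E
```

```text
time_s: 9.63
tcp_pos: [0.5068, -0.2237, -0.0366]
eef_rot: [180.0, 0.0, -19.1]
contact_force: [0.8, 0.5, 0.1]
gripper_width: 0.0276
time_s: 10.05
tcp_pos: [0.5107, -0.2246, 0.0796]
eef_rot: [-179.9, -0.5, -19.0]
contact_force: [1.6, -0.4, -0.4]
gripper_width: 0.0275
{'time_s': 10.1, 'joints': array([-3.55898510e+00,  1.49543065e+01, -2.32491373e+01,  3.95338660e-02,
       -5.14255958e+01,  7.44915193e+01]), 'qd': array([-0.05348072,  2.65543126, -3.26660134, -1.39826592,  2.06361423,
        0.02238606]), 'joint_torque': array([-4.53163090e-02, -4.80355239e+01,  2.59817326e+01,  6.22190326e+00,
       -4.45947535e-01, -1.48509876e-04]), 'tcp_pos': array([ 0.50939936, -0.22407832,  0.07688073]), 'eef_rot': array([-179.93074866,   -0.36575425,  -19.04313628]), 'contact_force': array([-0.75437894,  0.69084212, -1.44705881]), 'moment': array([ 0.05267439,  0.01037704, -0.00670455]), 'gripper_width': 0.02734017555862677}
```

View pics/j1.png

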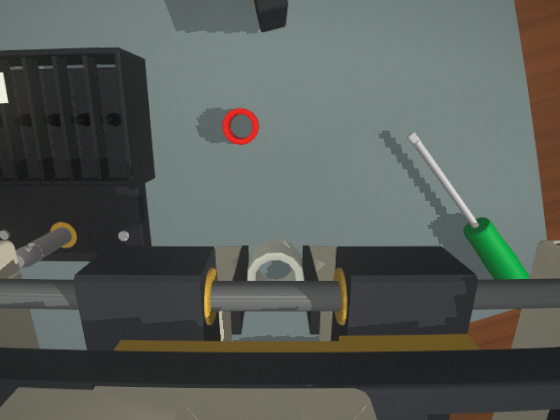

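```bash
python3 -m inch '-.0017 -.0215 0 0 0 0 .2;-.0017 -.0215 0 0 0 0 .2;-.0017 -.0215 0 0 0 0 .2;-.0017 -.0215 0 0 0 0 .2;-.0017 -.0215 0 0 0 0 .2;-.0017 -.0215 0 0 0 0 .2;-.0017 -.0215 0 0 0 0 .2;-.0017 -.0215 0 0 0 0 .2;0 0 0 0 0 0 .2;0 0 0 0 0 0 .2;0 0 0 0 0 0 .2;0 0 0 0 0 0 .2'
python3 - <<'E'
from h import *
im=r.capture("wrist");a=r.capture("side");b=r.capture("scene");s=r.get_state();print(s["gripper_width"],s["tcp_pos"],s["eef_rot"],s["contact_force"])
p=r.camera_params("wrist");import pickle;pickle.dump((s,p,im,a,b),open("k1.pkl","wb"))
A=cv2.resize(a[150:270,220:360,::-1],(400,343));B=cv2.resize(b[150:270,205:345,::-1],(400,343));C=cv2.resize(im[150:350,160:406,::-1],(600,488))
cv2.imwrite("pics/k1.png",np.vstack([np.hstack([A,B])]));cv2.imwrite("pics/k2.png",C)
E
```

```text
time_s: 11.1
tcp_pos: [0.5496, -0.0573, 0.0729]
eef_rot: [180.0, 0.1, -19.1]
contact_force: [-0.0, -0.8, -0.3]
gripper_width: 0.0274
0.027860920220134124 [ 0.55000681 -0.05739386  0.07340674] [ 1.79991160e+02  1.52501650e-02 -1.91263012e+01] [ 0.70506506 -0.17192608 -0.320703  ]
```

View pics/k1.png

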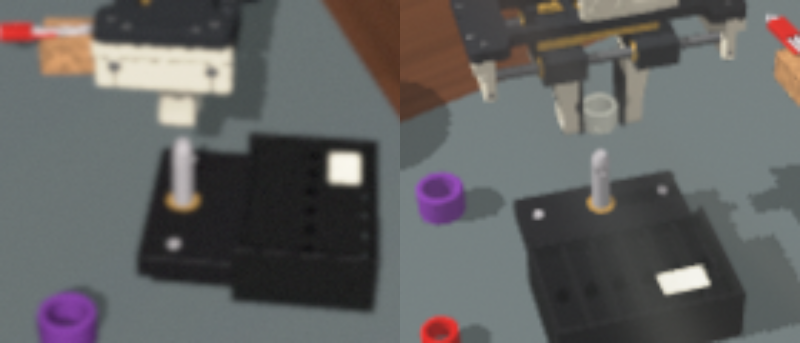

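View pics/k2.png

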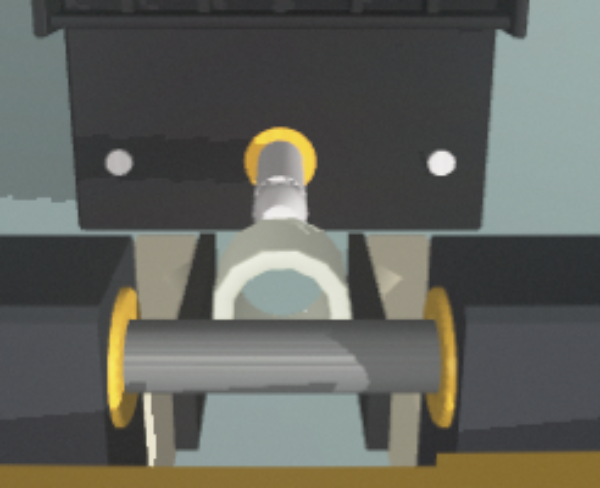

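```bash
python3 - <<'E'
from h import *
import pickle
s,p,im,a,b=pickle.load(open("k1.pkl","rb"))
z=2.44
R=Ro.from_euler("xyz",s["eef_rot"],degrees=True).as_matrix()
T=s["tcp_pos"]
def px(u,v): return (160+u/z,150+v/z)
for n,u,v,h in [("collar L/R mid",280,160,.031),("rim",282,294,.128),("screwL",119,162,.03),("screwR",441,163,.03)]:
    X=onz(p,px(u,v),h); print(n,X.round(4),"tool",(R.T@(X-T)).round(4))
print("pred rim outer for centre:", [ (np.array(proj(p,T+R@np.array([.014*np.cos(t),.014*np.sin(t),-(.0364+.018)])))-[160,150])*z for t in (0,np.pi/2,np.pi,-np.pi/2)])
D=r.camera_params("side");S=r.camera_params("scene")
print("side pin foot/top px", (182/400*140+220,203/343*120+150),(183/400*140+220,143/343*120+150)); 
print(tri([(S,(600/1*140/400-400*140/400+205,203/343*120+150)),(D,(182/400*140+220,203/343*120+150))]))
print(tri([(S,(200*140/400+205,153/343*120+150)),(D,(182/400*140+220,141/343*120+150))]))
# roller in scene: centre of visible roller
print("roller scene pred", proj(S,T+[0,0,.0364+.018]), "obs rim",(200*.35+205, 104/343*120+150))
E
```

```text
collar L/R mid [ 0.5502 -0.0563  0.031 ] tool [-0.0002 -0.0011  0.0424]
rim [ 0.553  -0.0577  0.128 ] tool [ 0.0029 -0.0007 -0.0546]
screwL [ 0.5657 -0.0085  0.03  ] tool [-0.0012 -0.0514  0.0434]
screwR [ 0.5325 -0.1034  0.03  ] tool [-0.0015  0.0491  0.0434]
pred rim outer for centre: [array([285.53043737, 240.51134235]), array([357.12579333, 306.94312017]), array([285.18708319, 369.94254148]), array([213.56962414, 306.87802858])]
side pin foot/top px (283.7, 221.0204081632653) (284.05, 200.02915451895043)
(array([ 0.54993157, -0.05719969,  0.02753854]), [array([ 0.1, -0.2]), array([0.1, 0.2])])
(array([ 0.55069341, -0.05669885,  0.07993147]), [array([-0. ,  0.1]), array([-0.1, -0.1])])
roller scene pred [274.29204822 185.89354743] obs rim (275.0, 186.38483965014578)
```

```bash
python3 - <<'E'
from h import *
import pickle
s,p,im,a,b=pickle.load(open("k1.pkl","rb"))
cv2.imwrite("pics/k3.png",cv2.resize(im[225:285,235:315,::-1],None,fx=9,fy=9,interpolation=cv2.INTER_CUBIC))
cv2.imwrite("pics/k4.png",cv2.resize(b[175:205,255:300,::-1],None,fx=16,fy=16,interpolation=cv2.INTER_CUBIC))
E
```

```text
(no output)
```

View pics/k3.png

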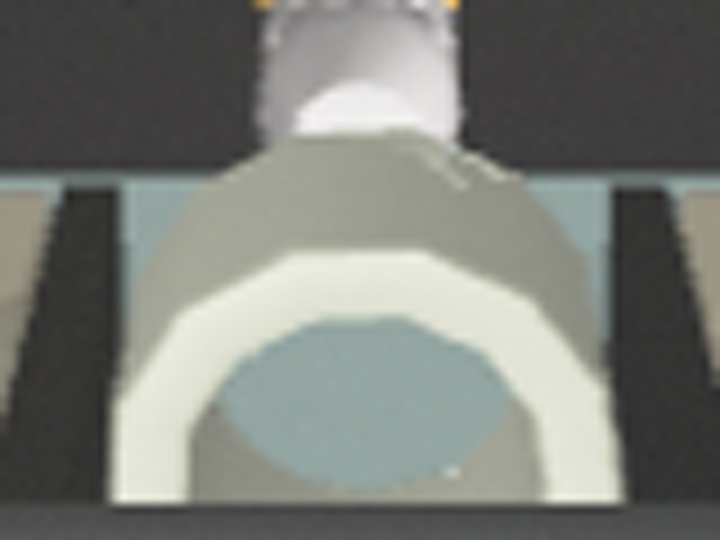

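View pics/k4.png

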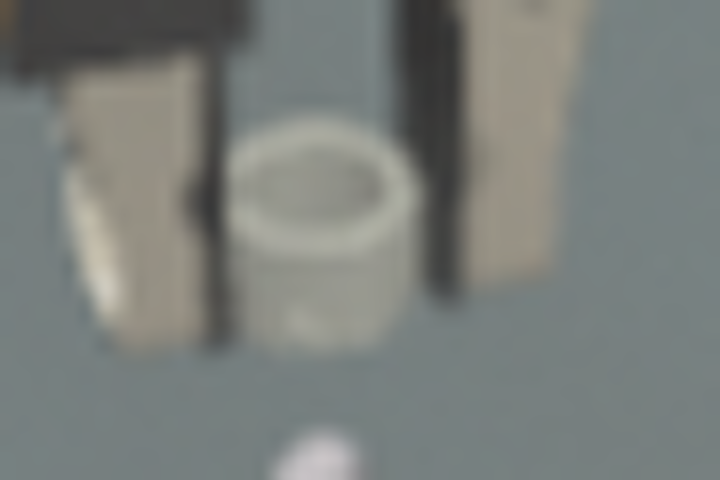

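```bash
python3 -m inch '.001 -.0005 .01 0 0 0 .2;0 0 .01 0 0 0 .2;0 0 .01 0 0 0 .2;0 0 .006 0 0 0 .2;0 0 .004 0 0 0 .2;0 0 0 0 0 0 .2';python3 -m inch '0 0 .004 0 0 0 .2;0 0 .004 0 0 0 .2;0 0 0 0 0 0 .2'
python3 - <<'E'
from h import *
im=r.capture("wrist")
cv2.imwrite("pics/l1.png",cv2.resize(im[200:300,215:335,::-1],None,fx=5,fy=5,interpolation=cv2.INTER_CUBIC))
E
```

```text
time_s: 11.75
tcp_pos: [0.5505, -0.0568, 0.0321]
eef_rot: [179.9, 0.1, -19.1]
contact_force: [-0.3, 0.3, -0.1]
gripper_width: 0.0274
time_s: 12.0
tcp_pos: [0.5511, -0.0565, 0.025]
eef_rot: [180.0, 0.0, -19.1]
contact_force: [0.2, 0.6, -0.2]
gripper_width: 0.0277
```

View pics/l1.png

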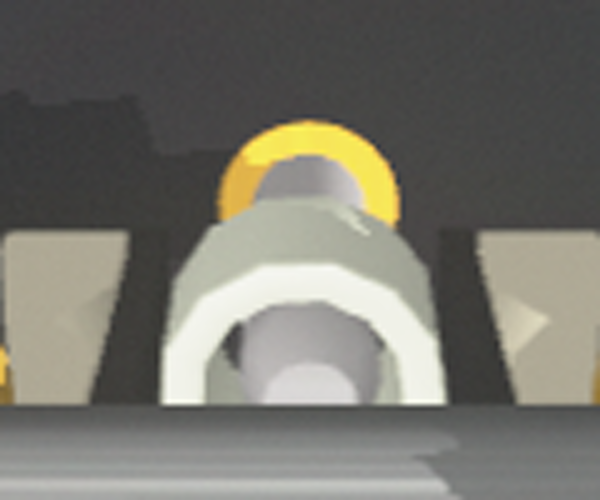

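```bash
python3 -m inch '.0005 .0005 .004 0 0 0 .2;0 0 .004 0 0 0 .2;0 0 .004 0 0 0 .2;0 0 0 0 0 0 .2';python3 -m inch '0 0 .004 0 0 0 .2;0 0 .004 0 0 0 .2;0 0 .004 0 0 0 .2;0 0 0 0 0 0 .2'
```

```text
time_s: 12.38
tcp_pos: [0.5511, -0.0573, 0.0126]
eef_rot: [180.0, 0.1, -19.1]
contact_force: [-0.7, -0.6, -0.7]
gripper_width: 0.0275
time_s: 12.72
tcp_pos: [0.551, -0.0573, 0.0006]
eef_rot: [180.0, 0.1, -19.1]
contact_force: [-0.8, 0.4, -1.2]
gripper_width: 0.028
```

```bash
python3 -m inch '0 0 .003 0 0 0 .2;0 0 .002 0 0 0 .2;0 0 0 0 0 0 .2';python3 -m inch '0 0 .001 0 0 0 .2;0 0 0 0 0 0 .2';python3 -m inch '0 0 .001 0 0 0 .2;0 0 0 0 0 0 .2'
```

```text
time_s: 12.97
tcp_pos: [0.5514, -0.0572, -0.0039]
eef_rot: [180.0, 0.0, -19.1]
contact_force: [0.0, 0.7, -1.1]
gripper_width: 0.0275
time_s: 13.13
tcp_pos: [0.5517, -0.0572, -0.0045]
eef_rot: [-180.0, 0.0, -19.1]
contact_force: [0.4, 1.1, 0.0]
gripper_width: 0.0271
time_s: 13.3
tcp_pos: [0.5517, -0.0572, -0.0055]
eef_rot: [-180.0, -0.0, -19.1]
contact_force: [0.5, 0.2, -0.7]
gripper_width: 0.0275
```

```bash
python3 -m inch '0 0 .001 0 0 0 .2;0 0 0 0 0 0 .2';python3 -m inch '0 0 .001 0 0 0 .2;0 0 0 0 0 0 .2'
```

```text
time_s: 13.47
tcp_pos: [0.5517, -0.0572, -0.0065]
eef_rot: [-180.0, 0.0, -19.1]
contact_force: [-0.1, -0.2, 0.1]
gripper_width: 0.0273
time_s: 13.63
tcp_pos: [0.5517, -0.0572, -0.0067]
eef_rot: [180.0, -0.0, -19.1]
contact_force: [-3.2, 1.5, 7.4]
gripper_width: 0.0276
```

```bash
python3 -m inch '0 0 -.001 0 0 0 .45;0 0 0 0 0 0 .45;0 0 0 0 0 0 .45;0 0 0 0 0 0 .45;0 0 -.01 0 0 0 .45;0 0 -.02 0 0 0 .45;0 0 -.02 0 0 0 .45;0 0 -.014 0 0 0 .3;0 0 0 0 0 0 0;0 0 0 0 0 0 0;0 0 0 0 0 0 0;0 0 0 0 0 0 0;0 0 0 0 0 0 0;0 0 0 0 0 0 0;0 0 0 0 0 0 0' 10
python3 - <<'E'
from h import *
b=r.capture("scene");im=r.capture("wrist");a=r.capture("side")
A=cv2.resize(a[150:270,220:360,::-1],(400,343));B=cv2.resize(b[150:270,205:345,::-1],(400,343))
cv2.imwrite("pics/m1.png",np.hstack([A,B]));cv2.imwrite("pics/m2.png",cv2.resize(im[150:350,160:406,::-1],(600,488)))
E
```

```text
time_s: 14.88
tcp_pos: [0.5514, -0.0573, 0.0571]
eef_rot: [180.0, 0.0, -19.1]
contact_force: [-0.9, -0.6, 0.6]
gripper_width: 0.0007
```

View pics/m1.png

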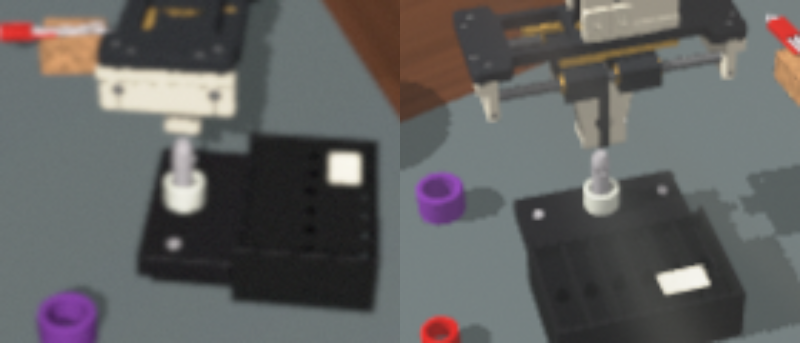

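View pics/m2.png

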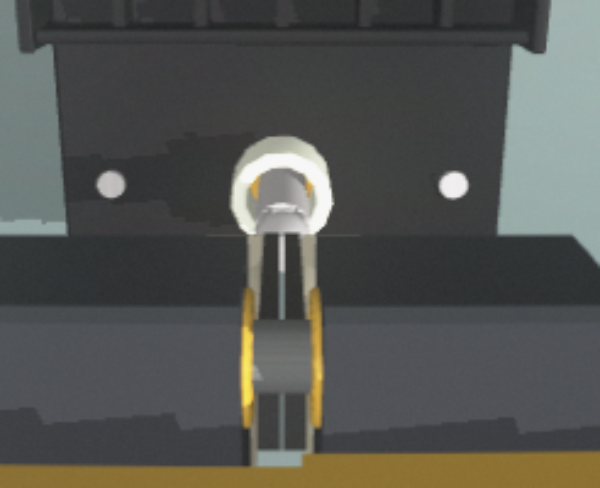

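```bash
python3 -m inch '0 0 .005 0 0 0 0;0 0 .004 0 0 0 0;0 0 0 0 0 0 0'; for i in 1; do python3 -m inch '0 0 .001 0 0 0 0;0 0 .001 0 0 0 0;0 0 0 0 0 0 0'; done;  python3 -m inch '0 0 .001 0 0 0 0;0 0 0 0 0 0 0'
```

```text
time_s: 15.28
tcp_pos: [0.5509, -0.0573, 0.0474]
eef_rot: [180.0, 0.1, -19.1]
contact_force: [-0.5, 0.5, -0.2]
gripper_width: 0.0001
time_s: 15.53
tcp_pos: [0.5516, -0.0572, 0.0464]
eef_rot: [180.0, 0.0, -19.1]
contact_force: [-0.4, -0.7, 0.4]
gripper_width: 0.0003
time_s: 15.7
tcp_pos: [0.5517, -0.0572, 0.0455]
eef_rot: [-180.0, -0.0, -19.1]
contact_force: [0.4, -0.1, -0.1]
gripper_width: 0.0002
```

```bash
python3 -m inch '0 0 .001 0 0 0 0;0 0 0 0 0 0 0'; python3 -m inch '0 0 .001 0 0 0 0;0 0 0 0 0 0 0'
```

```text
time_s: 15.87
tcp_pos: [0.5517, -0.0572, 0.0445]
eef_rot: [-180.0, 0.0, -19.1]
contact_force: [0.9, -0.5, -0.4]
gripper_width: 0.0006
time_s: 16.03
tcp_pos: [0.5516, -0.0572, 0.0434]
eef_rot: [180.0, 0.0, -19.1]
contact_force: [-0.5, -1.2, 0.4]
gripper_width: 0.0001
```

```bash
python3 -m inch '0 0 .001 0 0 0 0;0 0 0 0 0 0 0'; python3 -m inch '0 0 .001 0 0 0 0;0 0 0 0 0 0 0'
```

```text
time_s: 16.2
tcp_pos: [0.5518, -0.0572, 0.0427]
eef_rot: [180.0, -0.0, -19.1]
contact_force: [0.7, -0.4, 1.3]
gripper_width: 0.0006
time_s: 16.37
tcp_pos: [0.552, -0.0572, 0.0426]
eef_rot: [180.0, -0.0, -19.0]
contact_force: [-2.9, 1.6, 9.7]
gripper_width: 0.0006
```

```bash
python3 -m inch '0 0 -.02 0 0 0 0;0 0 -.03 0 0 0 0;-.0179 -.0223 -.005 0 0 0 .45;-.0179 -.0223 0 0 0 0 .45;-.0179 -.0223 0 0 0 0 .45;-.0179 -.0223 0 0 0 0 .45;-.0179 -.0223 0 0 0 0 .45;-.0179 -.0223 0 0 0 0 .45;-.0179 -.0223 0 0 0 0 .45;-.0179 -.0223 0 0 0 0 .45;-.0179 -.0223 0 0 0 0 .45;-.0179 -.0223 0 0 0 0 .45;0 0 .01 0 0 -.062 .45;0 0 .015 0 0 -.062 .45;0 0 .015 0 0 -.061 .45;0 0 0 0 0 0 .45;0 0 0 0 0 0 .45;0 0 0 0 0 0 .45'
python3 - <<'E'
from h import *
import pickle
s=r.get_state();p=r.camera_params("wrist");im=r.capture("wrist");pickle.dump((s,p,im),open("n1.pkl","wb"))
print(s["tcp_pos"],s["eef_rot"])
cv2.imwrite("pics/n1.png",cv2.resize(im[20:290,150:400,::-1],None,fx=2.2,fy=2.2,interpolation=cv2.INTER_CUBIC))
E
```

```text
time_s: 17.87
tcp_pos: [0.4558, 0.2122, 0.0572]
eef_rot: [-180.0, -0.0, -8.6]
contact_force: [0.4, 0.7, -0.0]
gripper_width: 0.0394
[0.45580485 0.21219218 0.05719726] [-1.79985415e+02 -2.87875158e-02 -8.57931637e+00]
```

View pics/n1.png

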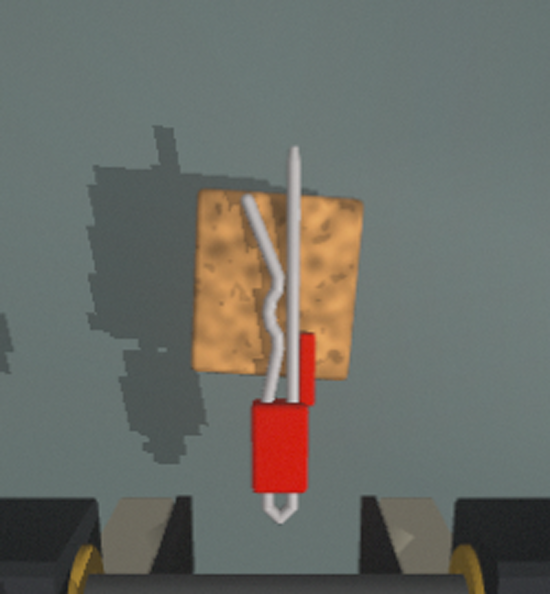

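```bash
python3 - <<'E'
from h import *
import pickle
s,p,im=pickle.load(open("n1.pkl","rb"))
R=Ro.from_euler("xyz",s["eef_rot"],degrees=True).as_matrix();T=s["tcp_pos"]
for n,u,v,h in [("FL",253,403,.037),("FR",307,403,.037),("BR",307,491,.037),("BL",254,492,.037),("tip",295,147,.032),("legroot",292,400,.032),("corkFR",362,200,.03),("corkBR",347,378,.03),("corkFL",200,189,.03),("corkBL",193,371,.03)]:
    X=onz(p,(150+u/2.2,20+v/2.2),h); print(n,X.round(4),"tool",(R.T@(X-T)).round(4)[:2])
E
```

```text
FL [0.4725 0.2176 0.037 ] tool [ 0.0157 -0.0078]
FR [0.4701 0.2011 0.037 ] tool [0.0157 0.0088]
BR [0.4412 0.2051 0.037 ] tool [-0.0134  0.0092]
BL [0.4434 0.2219 0.037 ] tool [-0.0138 -0.0077]
tip [0.5449 0.194  0.032 ] tool [0.0908 0.0047]
legroot [0.4704 0.2056 0.032 ] tool [0.0154 0.0043]
corkFR [0.5274 0.1764 0.03  ] tool [0.0761 0.0247]
corkBR [0.4744 0.1875 0.03  ] tool [0.022  0.0217]
corkFL [0.5376 0.2233 0.03  ] tool [ 0.0792 -0.0232]
corkBL [0.4838 0.2351 0.03  ] tool [ 0.0243 -0.0268]
```

```bash
python3 -m inch '.001 .0007 .02 0 0 0 .45;0 0 .02 0 0 0 .45;0 0 .02 0 0 0 .45;0 0 .012 0 0 0 .45;0 0 .007 0 0 0 .45;0 0 .003 0 0 0 .45;0 0 0 0 0 0 .45;0 0 0 0 0 0 .45'
python3 -m inch '0 0 0 0 0 0 .3;0 0 0 0 0 0 .1;0 0 0 0 0 0 .1;0 0 0 0 0 0 .1;0 0 0 0 0 0 .1;0 0 0 0 0 0 .1;0 0 0 0 0 0 .1' 40
```

```text
time_s: 18.58
tcp_pos: [0.4569, 0.2117, -0.0246]
eef_rot: [-179.9, -0.0, -8.5]
contact_force: [0.3, 0.3, -0.4]
gripper_width: 0.0391
time_s: 19.17
tcp_pos: [0.4564, 0.2114, -0.0252]
eef_rot: [-180.0, -0.0, -8.5]
contact_force: [-0.4, -0.7, 2.3]
gripper_width: 0.0176
```

```bash
python3 -m inch '0 0 -.005 0 0 0 .1;0 0 -.015 0 0 0 .1;0 0 -.025 0 0 0 .1;0 0 -.025 0 0 0 .1;.0027 .0228 0 0 0 0 .1;.0027 .0228 0 0 0 0 .1;.0027 .0228 0 0 0 0 .1;.0027 .0228 0 0 0 0 .1;.0027 .0228 0 0 0 0 .1;.0027 .0228 0 0 0 0 .1;.0027 .0228 0 0 0 0 .1;.0027 .0228 0 0 0 0 .1;.0027 .0228 0 0 0 0 .1;.0027 .0228 0 0 0 0 .1;0 0 0 0 0 .062 .1;0 0 0 0 0 .062 .1;0 0 0 0 0 .061 .1;0 0 0 0 0 0 .1;0 0 0 0 0 0 .1;0 0 0 0 0 0 .1'
python3 - <<'E'
from h import *
import pickle
s=r.get_state();p=r.camera_params("wrist");im=r.capture("wrist");pickle.dump((s,p,im),open("o1.pkl","wb"))
print(s["tcp_pos"],s["eef_rot"])
cv2.imwrite("pics/o1.png",cv2.resize(im[0:290,150:400,::-1],None,fx=2,fy=2,interpolation=cv2.INTER_CUBIC))
E
```

```text
time_s: 20.83
tcp_pos: [0.4493, -0.0182, 0.0446]
eef_rot: [180.0, 0.0, -18.9]
contact_force: [-0.6, 0.1, 0.1]
gripper_width: 0.0176
[ 0.44929886 -0.01824102  0.04463572] [ 1.79998978e+02  4.63738561e-03 -1.89462807e+01]
```

View pics/o1.png

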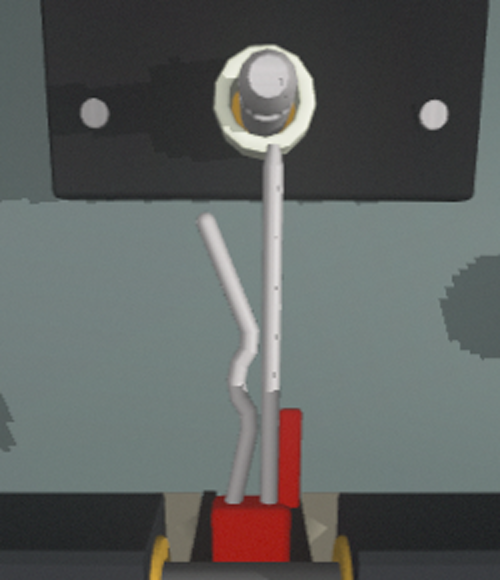

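```bash
python3 - <<'E'
from h import *
import pickle
s,p,im=pickle.load(open("o1.pkl","rb"))
R=Ro.from_euler("xyz",s["eef_rot"],degrees=True).as_matrix();T=s["tcp_pos"]
cv2.imwrite("pics/o2.png",cv2.resize(im[15:85,240:320,::-1],None,fx=8,fy=8,interpolation=cv2.INTER_CUBIC))
for n,u,v,h in [("tip",274.5,147,.1018),("mid",271.5,330,.1018),("root",269,498,.1018),("pintop",268,76,.081),("rollerrim",265,98,.048),("screwL",94,113,.03),("screwR",433,114,.03)]:
    X=onz(p,(150+u/2,v/2),h); print(n,X.round(4),"tool",(R.T@(X-T)).round(4)[:2])
E
```

```text
tip [ 0.5328 -0.051   0.1018] tool [0.0896 0.0038]
mid [ 0.4985 -0.0389  0.1018] tool [0.0533 0.0036]
root [ 0.4624 -0.0263  0.1018] tool [0.015  0.0034]
pintop [ 0.5493 -0.0557  0.081 ] tool [0.1068 0.003 ]
rollerrim [ 0.5505 -0.0562  0.048 ] tool [0.108 0.003]
screwL [ 0.566  -0.0084  0.03  ] tool [ 0.1072 -0.0472]
screwR [ 0.5332 -0.1034  0.03  ] tool [0.1071 0.0533]
```

View pics/o2.png

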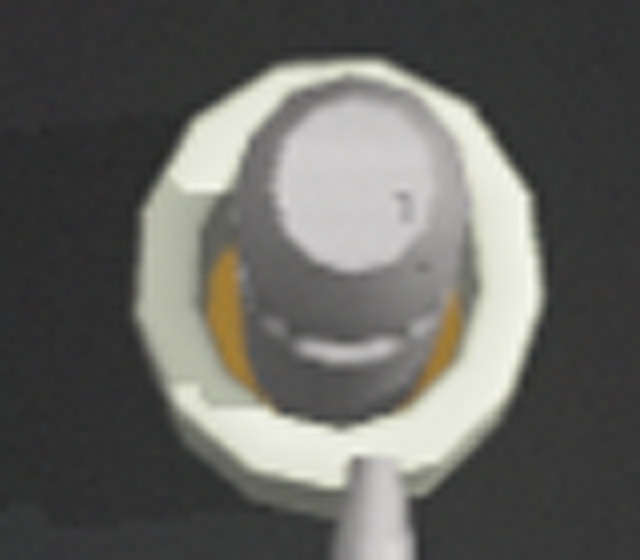

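```bash
python3 -m inch '0 -.0008 .01 0 0 0 .1;0 0 .01 0 0 0 .1;0 0 .01 0 0 0 .1;0 0 .0036 0 0 0 .1;0 0 0 0 0 0 .1;0 0 0 0 0 0 .1;0 0 0 0 0 0 .1'
python3 - <<'E'
from h import *
import pickle
s=r.get_state();p=r.camera_params("wrist");im=r.capture("wrist");pickle.dump((s,p,im),open("q1.pkl","wb"))
print(s["tcp_pos"],s["eef_rot"])
a=r.capture("side");b=r.capture("scene")
cv2.imwrite("pics/q1.png",cv2.resize(im[10:130,210:330,::-1],None,fx=5,fy=5,interpolation=cv2.INTER_CUBIC))
A=cv2.resize(a[170:240,230:320,::-1],(400,311),interpolation=cv2.INTER_CUBIC);B=cv2.resize(b[170:240,225:315,::-1],(400,311),interpolation=cv2.INTER_CUBIC)
cv2.imwrite("pics/q2.png",np.hstack([A,B]))
R=Ro.from_euler("xyz",s["eef_rot"],degrees=True).as_matrix();T=s["tcp_pos"]
print("tip,pred axis px: side",[proj(r.camera_params(c),T+R@np.array([x,.0037,-.0572])) for c in("side","scene") for x in (.09,.1072)])
E
```

```text
time_s: 21.47
tcp_pos: [0.4501, -0.0174, 0.0114]
eef_rot: [-180.0, -0.0, -19.0]
contact_force: [-0.2, 0.4, -0.8]
gripper_width: 0.0174
[ 0.45005225 -0.01737376  0.01142742] [-1.79979912e+02 -3.16052807e-02 -1.90376787e+01]
tip,pred axis px: side [array([274.82259127, 203.36079412]), array([283.43280443, 203.92278059]), array([273.16001652, 202.20099593]), array([275.27302064, 207.07898578])]
```

View pics/q1.png

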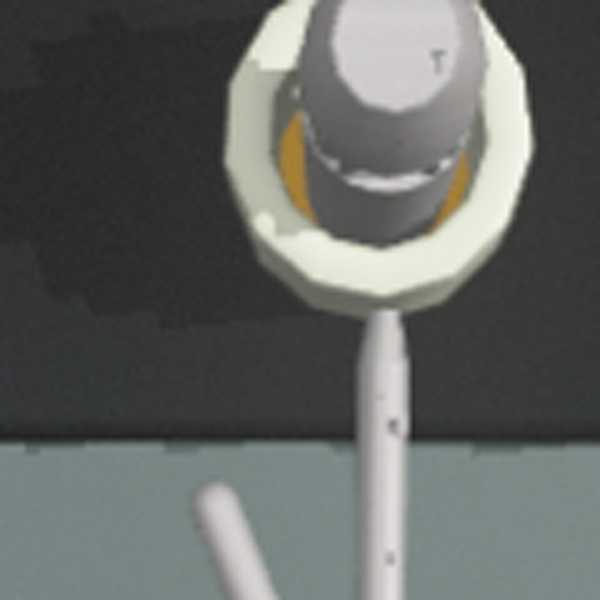

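View pics/q2.png

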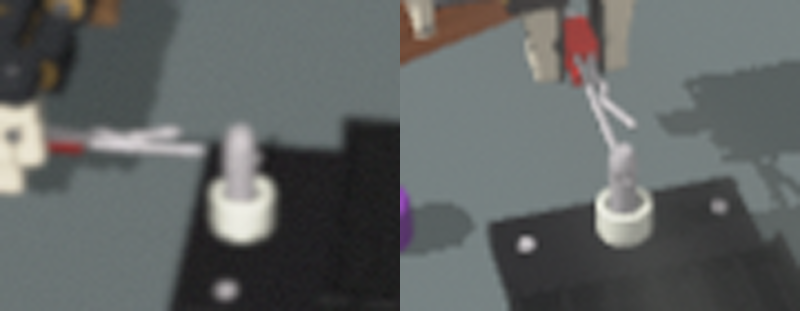

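```bash
python3 - <<'E'
from h import *
import pickle
s,p,im=pickle.load(open("q1.pkl","rb"))
R=Ro.from_euler("xyz",s["eef_rot"],degrees=True).as_matrix();T=s["tcp_pos"]
cv2.imwrite("pics/q3.png",cv2.resize(im[0:80,240:330,::-1],None,fx=8,fy=7.5,interpolation=cv2.INTER_CUBIC))
for n,u,v,h in [("tip",385,313,.0682),("leg",380,595,.0682),("pintop",397,45,.081),("rim",379,150,.048)]:
    X=onz(p,(210+u/5,10+v/5),h); print(n,X.round(4),"tool",(R.T@(X-T)).round(4)[:2])
print([ (proj(p,T+R@np.array([.1072,.0037,-(z-T[2])]))-[210,10])*5 for z in(.048,.068,.081)])
E
```

```text
tip [ 0.5339 -0.0503  0.0682] tool [0.09   0.0038]
leg [ 0.5132 -0.043   0.0682] tool [0.0681 0.0036]
pintop [ 0.5491 -0.0558  0.081 ] tool [0.1062 0.004 ]
rim [ 0.5489 -0.0555  0.048 ] tool [0.1059 0.0038]
[array([378.25718778, 134.20947047]), array([386.32046951,  76.40353763]), array([393.0081027,  28.5063039])]
```

View pics/q3.png

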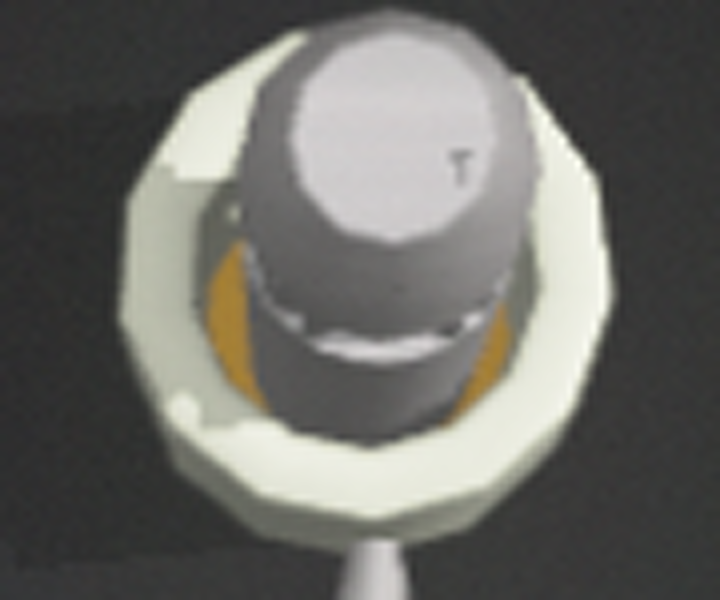

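```bash
python3 -m inch '.004 0 0.0004 0 0 0 .1;.004 0 0 0 0 0 .1;0 0 0 0 0 0 .1';python3 -m inch '.0015 0 0 0 0 0 .1;.0015 0 0 0 0 0 .1;0 0 0 0 0 0 .1';python3 -m inch '.0015 0 0 0 0 0 .1;0 0 0 0 0 0 .1';python3 -m inch '.0015 0 0 0 0 0 .1;0 0 0 0 0 0 .1'
```

```text
time_s: 21.87
tcp_pos: [0.4584, -0.0202, 0.0108]
eef_rot: [-180.0, -0.0, -19.1]
contact_force: [1.1, -0.1, -0.1]
gripper_width: 0.0174
time_s: 22.12
tcp_pos: [0.4603, -0.0212, 0.0105]
eef_rot: [180.0, -0.0, -19.1]
contact_force: [0.6, 0.5, -0.4]
gripper_width: 0.0175
time_s: 22.28
tcp_pos: [0.4617, -0.0216, 0.0105]
eef_rot: [180.0, -0.0, -19.1]
contact_force: [0.4, -0.3, -1.5]
gripper_width: 0.0173
time_s: 22.45
tcp_pos: [0.4631, -0.0221, 0.0106]
eef_rot: [-180.0, -0.0, -19.1]
contact_force: [-0.3, 0.5, -1.2]
gripper_width: 0.0175
```

```bash
python3 -m inch '.002 0 0 0 0 0 .1;.002 0 0 0 0 0 .1;0 0 0 0 0 0 .1'
python3 - <<'E'
from h import *
s=r.get_state();im=r.capture("wrist");b=r.capture("scene");a=r.capture("side")
print(s["contact_force"],s["moment"])
A=cv2.resize(a[170:240,230:320,::-1],(300,233),interpolation=cv2.INTER_CUBIC);B=cv2.resize(b[170:240,225:315,::-1],(300,233),interpolation=cv2.INTER_CUBIC)
C=cv2.resize(im[0:120,210:330,::-1],(466,466),interpolation=cv2.INTER_CUBIC)
cv2.imwrite("pics/s1.png",np.hstack([C,np.vstack([A,B])]))
E
```

```text
time_s: 22.7
tcp_pos: [0.4672, -0.0234, 0.0106]
eef_rot: [-180.0, -0.0, -19.1]
contact_force: [-0.5, -0.2, 0.8]
gripper_width: 0.0175
[-0.45279412 -0.21792795  0.82985456] [-0.01789565 -0.02192309 -0.03871713]
```

View pics/s1.png

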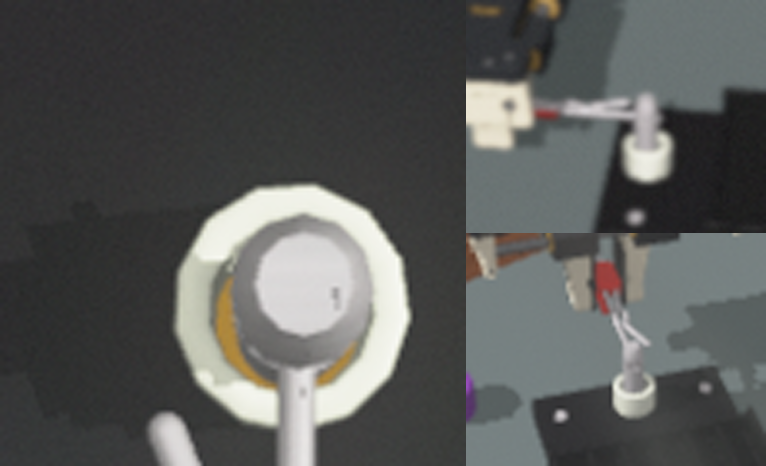

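```bash
python3 -m inch '.003 0 0 0 0 0 .1;.003 0 0 0 0 0 .1;0 0 0 0 0 0 .1';python3 -m inch '.003 0 0 0 0 0 .1;.003 0 0 0 0 0 .1;0 0 0 0 0 0 .1';python3 -m inch '.003 0 0 0 0 0 .1;.003 0 0 0 0 0 .1;0 0 0 0 0 0 .1'
```

```text
time_s: 23.1
tcp_pos: [0.4731, -0.0254, 0.0106]
eef_rot: [-180.0, -0.0, -19.1]
contact_force: [1.0, -0.1, -0.3]
gripper_width: 0.0175
time_s: 23.35
tcp_pos: [0.4788, -0.0274, 0.0106]
eef_rot: [-180.0, -0.0, -19.1]
contact_force: [1.2, 0.0, 0.1]
gripper_width: 0.0174
time_s: 23.6
tcp_pos: [0.4843, -0.0294, 0.0106]
eef_rot: [-180.0, -0.0, -19.1]
contact_force: [0.3, -0.6, 0.4]
gripper_width: 0.0171
```

```bash
python3 -m inch '.003 0 0 0 0 0 .1;.003 0 0 0 0 0 .1;0 0 0 0 0 0 .1';python3 -m inch '.002 0 0 0 0 0 .1;0 0 0 0 0 0 .1';python3 -m inch '.002 0 0 0 0 0 .1;0 0 0 0 0 0 .1';python3 -m inch '.002 0 0 0 0 0 .1;0 0 0 0 0 0 .1'
```

```text
time_s: 23.85
tcp_pos: [0.49, -0.0313, 0.0106]
eef_rot: [-180.0, -0.0, -19.1]
contact_force: [1.2, -0.1, 0.4]
gripper_width: 0.0175
time_s: 24.02
tcp_pos: [0.4916, -0.0318, 0.0106]
eef_rot: [-180.0, -0.0, -19.1]
contact_force: [0.1, 1.2, 0.3]
gripper_width: 0.0176
time_s: 24.18
tcp_pos: [0.4934, -0.0324, 0.0106]
eef_rot: [-180.0, -0.0, -19.1]
contact_force: [-0.5, 2.4, -0.1]
gripper_width: 0.0176
time_s: 24.35
tcp_pos: [0.495, -0.0331, 0.0105]
eef_rot: [-180.0, 0.0, -19.1]
contact_force: [-1.6, 3.4, 0.9]
gripper_width: 0.0178
```

```bash
python3 -m inch '.002 0 0 0 0 0 .1;0 0 0 0 0 0 .1';python3 -m inch '.002 0 0 0 0 0 .1;0 0 0 0 0 0 .1';python3 -m inch '.0015 0 0 0 0 0 .1;0 0 0 0 0 0 .1';python3 -m inch '.0015 0 0 0 0 0 .1;0 0 0 0 0 0 .1'
```

```text
time_s: 24.52
tcp_pos: [0.4966, -0.0337, 0.0104]
eef_rot: [180.0, 0.0, -19.1]
contact_force: [-2.0, 5.1, 0.8]
gripper_width: 0.0176
time_s: 24.68
tcp_pos: [0.4985, -0.0343, 0.0104]
eef_rot: [180.0, 0.0, -19.1]
contact_force: [-2.2, 5.3, 0.2]
gripper_width: 0.0175
time_s: 24.85
tcp_pos: [0.4989, -0.0348, 0.0101]
eef_rot: [180.0, 0.1, -19.1]
contact_force: [-5.4, 6.9, 1.9]
gripper_width: 0.0174
time_s: 25.02
tcp_pos: [0.501, -0.0352, 0.0103]
eef_rot: [180.0, 0.1, -19.1]
contact_force: [-2.4, 4.6, 0.8]
gripper_width: 0.0175
```

```bash
python3 -m inch '.0015 0 0 0 0 0 .1;0 0 0 0 0 0 .1';python3 -m inch '.0015 0 0 0 0 0 .1;0 0 0 0 0 0 .1';python3 -m inch '.0015 0 0 0 0 0 .1;0 0 0 0 0 0 .1';python3 -m inch '.0015 0 0 0 0 0 .1;0 0 0 0 0 0 .1'
python3 - <<'E'
from h import *
im=r.capture("wrist");b=r.capture("scene");a=r.capture("side")
A=cv2.resize(a[170:240,230:320,::-1],(300,233),interpolation=cv2.INTER_CUBIC);B=cv2.resize(b[170:240,225:315,::-1],(300,233),interpolation=cv2.INTER_CUBIC)
C=cv2.resize(im[110:290,215:335,::-1],(310,466),interpolation=cv2.INTER_CUBIC)
cv2.imwrite("pics/t1.png",np.hstack([C,np.vstack([A,B])]))
E
```

```text
time_s: 25.18
tcp_pos: [0.5027, -0.0357, 0.0104]
eef_rot: [-180.0, 0.0, -19.1]
contact_force: [-3.0, 3.9, 1.2]
gripper_width: 0.0176
time_s: 25.35
tcp_pos: [0.5043, -0.0362, 0.0105]
eef_rot: [-180.0, 0.0, -19.1]
contact_force: [-1.5, 3.7, 2.1]
gripper_width: 0.0174
time_s: 25.52
tcp_pos: [0.5066, -0.0368, 0.0107]
eef_rot: [-180.0, -0.0, -19.0]
contact_force: [0.7, 1.9, -0.4]
gripper_width: 0.0172
time_s: 25.68
tcp_pos: [0.5078, -0.0374, 0.0106]
eef_rot: [-180.0, -0.0, -19.1]
contact_force: [-0.1, 1.8, -0.1]
gripper_width: 0.0172
```

View pics/t1.png

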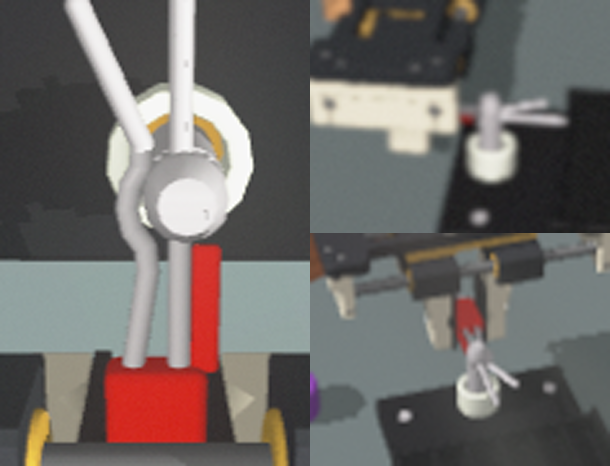

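```bash
python3 -m inch '.001 0 0 0 0 0 .1;0 0 0 0 0 0 .1';python3 -m inch '.001 0 0 0 0 0 .1;0 0 0 0 0 0 .1'
```

```text
time_s: 26.0
tcp_pos: [0.5089, -0.0378, 0.0107]
eef_rot: [-180.0, -0.0, -19.1]
contact_force: [2.2, 2.7, -1.2]
gripper_width: 0.0176
time_s: 26.17
tcp_pos: [0.5097, -0.0381, 0.0107]
eef_rot: [-180.0, -0.0, -19.1]
contact_force: [1.5, 1.5, 0.1]
gripper_width: 0.0179
```

```bash
python3 -m inch '.0007 0 0 0 0 0 .1;0 0 0 0 0 0 .1';python3 -m inch '.0007 0 0 0 0 0 .1;0 0 0 0 0 0 .1'
```

```text
time_s: 26.33
tcp_pos: [0.51, -0.0383, 0.0106]
eef_rot: [-180.0, -0.0, -19.1]
contact_force: [0.6, 2.9, 1.0]
gripper_width: 0.0177
time_s: 26.5
tcp_pos: [0.5104, -0.0385, 0.0105]
eef_rot: [180.0, 0.0, -19.1]
contact_force: [0.4, 4.8, 1.7]
gripper_width: 0.0175
```

```bash
python3 -m inch '.0006 0 0 0 0 0 .1;0 0 0 0 0 0 .1;0 0 0 0 0 0 .1'
python3 - <<'E'
from h import *
s=r.get_state();print(s["contact_force"],s["moment"])
im=r.capture("wrist")
C=cv2.resize(im[120:270,225:325,::-1],None,fx=4,fy=4,interpolation=cv2.INTER_CUBIC)
cv2.imwrite("pics/u1.png",C)
p=r.camera_params("wrist")
# predicted px of shank front at hole height and nose end if seated
R=Ro.from_euler("xyz",s["eef_rot"],degrees=True).as_matrix();T=s["tcp_pos"]
for n,v in [("nose end",[.0368,.0085,-.0572]),("seat",[.0428,.0038,-.0572])]: print(n,(proj(p,T+R@np.array(v))-[225,120])*4)
E
```

```text
time_s: 26.75
tcp_pos: [0.5108, -0.0387, 0.0105]
eef_rot: [180.0, 0.0, -19.1]
contact_force: [-1.5, 4.5, 1.1]
gripper_width: 0.0174
[-1.46654773  4.53603371  1.11108273] [1.71593989 0.44739678 0.18080275]
nose end [286.68791049 330.66653056]
seat [244.11615442 276.85635672]
```

View pics/u1.png

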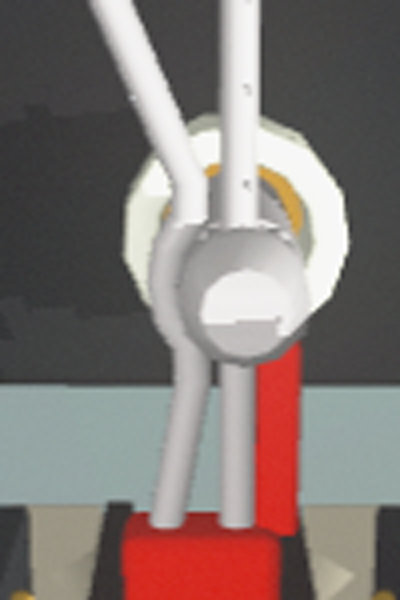

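```bash
python3 -m inch '0 0 0 0 0 0 .25;0 0 0 0 0 0 .35;0 0 0 0 0 0 .45;0 0 0 0 0 0 .45;0 0 0 0 0 0 .45;0 0 0 0 0 0 .45'
python3 - <<'E'
from h import *
s=r.get_state();print(s["contact_force"],s["moment"])
im=r.capture("wrist");b=r.capture("scene");a=r.capture("side")
A=cv2.resize(a[170:240,230:320,::-1],(385,300),interpolation=cv2.INTER_CUBIC);B=cv2.resize(b[170:240,225:315,::-1],(385,300),interpolation=cv2.INTER_CUBIC)
C=cv2.resize(im[120:270,225:325,::-1],None,fx=4,fy=4,interpolation=cv2.INTER_CUBIC)
cv2.imwrite("pics/v1.png",np.hstack([C,np.vstack([A,B])]))
E
```

```text
time_s: 27.3
tcp_pos: [0.5111, -0.0389, 0.0106]
eef_rot: [180.0, 0.0, -19.1]
contact_force: [-0.3, 0.2, -0.2]
gripper_width: 0.0394
[-0.27795476  0.16944014 -0.18090138] [-0.067226    0.0099296   0.00930022]
```

View pics/v1.png

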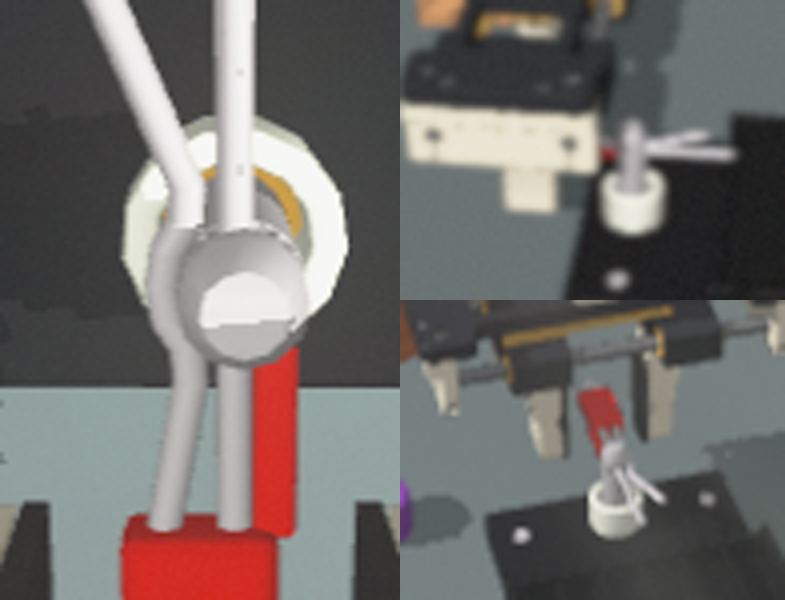

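```bash
python3 -m inch '0 0 -.01 0 0 0 .45;0 0 -.02 0 0 0 .45;0 0 -.03 0 0 0 .45;0 0 -.03 0 0 0 .45;-.01 0 -.02 0 0 0 .45;-.02 0 -.01 0 0 0 .45;-.02 0 0 0 0 0 .45;0 0 0 0 0 0 .45;0 0 0 0 0 0 .45;0 0 0 0 0 0 .45'
python3 - <<'E'
from h import *
s=r.get_state();p=r.camera_params("wrist")
im=r.capture("wrist");b=r.capture("scene");a=r.capture("side")
A=cv2.resize(a[170:240,230:320,::-1],(385,300),interpolation=cv2.INTER_CUBIC);B=cv2.resize(b[170:240,225:315,::-1],(385,300),interpolation=cv2.INTER_CUBIC)
C=cv2.resize(im[60:210,225:325,::-1],None,fx=4,fy=4,interpolation=cv2.INTER_CUBIC)
cv2.imwrite("pics/w1.png",np.hstack([C,np.vstack([A,B])]));cv2.imwrite("pics/w2.png",a[:,:,::-1])
E
```

```text
time_s: 28.28
tcp_pos: [0.4643, -0.0224, 0.1312]
eef_rot: [-180.0, -0.1, -19.0]
contact_force: [-0.7, 1.0, -0.6]
gripper_width: 0.0394
```

View pics/w1.png

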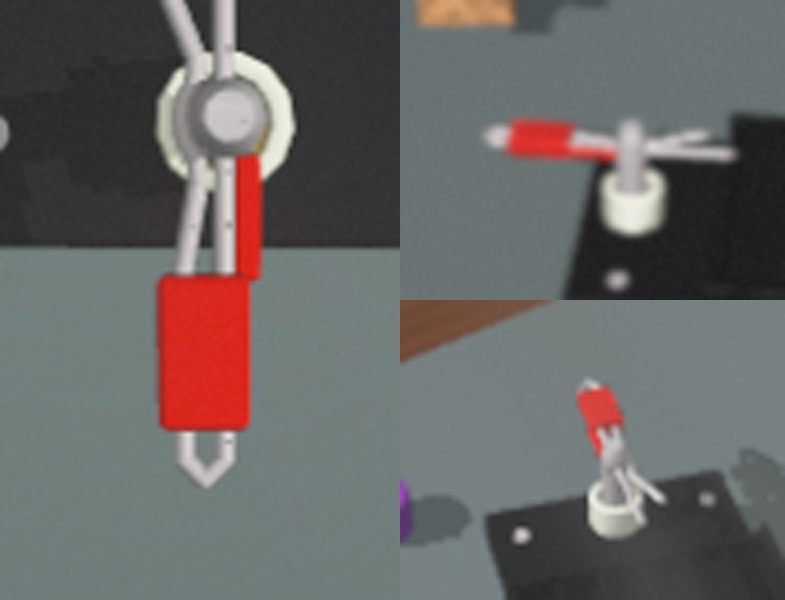

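View pics/w2.png

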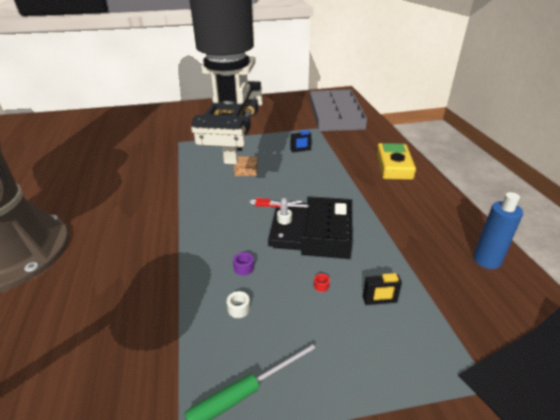

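```bash
python3 - <<'E'
from h import *
s=r.get_state();p=r.camera_params("wrist")
R=Ro.from_euler("xyz",s["eef_rot"],degrees=True).as_matrix();T=s["tcp_pos"]
for n,u,v,h in [("gripFL",161,276,.0732),("gripBR",248,430,.0732),("pintop",228,115,.081),("nose end",249,156,.071)]:
    X=onz(p,(225+u/4,60+v/4),h); print(n,"tool",(R.T@(X-T)).round(4)[:2])
E
```

```text
gripFL tool [ 0.0631 -0.0083]
gripBR tool [0.0341 0.0083]
pintop tool [0.0912 0.0039]
nose end tool [0.0847 0.008 ]
```

```bash
python3 - <<'E'
from plant import r
print(r.close_job())
E
```

```text
the job is handed in; nothing more can be done
None
```

The roller is on the pin and locked with the hairpin clip, and I handed the job in at about 28.4 s of the 72 s allowed.

- **Roller:** I slid the small white roller over the pin. It touched the plate with its underside reading 30 mm, at about 8 N.
- **Hole height:** I felt the pin's flat top at 80.8 mm, so I took the cross hole to be at 68.2 mm.
- **Clip:** The straight leg went through the hole freely from the free side. Resistance along the push peaked at about 7 N, fell away, and turned to a slight pull once the throat passed. I stopped at about 3 N, when the nose met the shank, then let go.

**Last checks:**
- After I let go and backed off, the pictures show the clip holding and the hollow hugging the shank.
- The nose is on the shank: the grip centre measures 42.6 mm from the pin axis, against 43 mm nominal.
- The roller is on the plate below the clip.
- In the side picture, both cartridges and the screwdriver are where they were.

**What disagreed:**
- **Tool point:** The real fingertips are about 38 mm behind the reported TCP. My first grasp therefore closed on air above the roller, without touching it. I measured the offset by touching the bench and allowed for it from then on.
- **Side force:** The push also showed a side force of up to about 7 N. It vanished when I opened the jaws.
- **Not measured directly:** I could not read the sprung leg's spread angle, so I judged the snap from the forces and pictures.

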